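Stow the profile offcuts under the screwed-down hatch

TASK

Put the loose aluminium profile offcuts away in the wooden bench chest: lift the hatch out of its recessed seat and slide it along its channel to the far end of the runway, lay all the offcuts inside on the floor of the chest, bring the hatch back so that it sits flush in its seat, then screw the thumbscrew down clockwise, all the way home, so that its washer locks the hatch.

Things in the scene. Friction and masses are not known exactly. Their poses are not given: they have to be found in the camera images.
- chest: low wooden chest fixed to the table, 212 (its x) by 336 mm (y); origin on the table top under the centre of its well. The well, open on top, spans x -80..80, y -60..60 mm, floor at z = 8 mm. Its rim, the seat of the hatch, is at z = 56 mm. Cheeks at x = +-94 mm, top at z = 75 mm, line the seat and the runway as a channel. End block at y -108..-73 mm, top z = 71 mm
- runway_mid (a point): centre of the runway: a flat deck at chest z = 63 mm, a step of 7 mm up from the seat, running from chest y = 73 to 220 mm between the cheeks, ending in a stop 12 mm high. The point is on the deck at chest x = 0, y = 147 mm; the open hatch rests on it, centred here
- hatch_grip (a point): loose plywood hatch, 180 x 140 x 16 mm (x, y, thick), 0.35 kg, with a wooden batten handle 100 (x) x 18 (y) x 30 mm high in the middle of its top. The point is the batten's mid, 31 mm above the hatch's underside. Flush in its seat (start, end) it is at chest (0, 0, 87) mm with 3.5 mm play all round; on the runway at z = 94 mm. The raised washer leaves it at least 15 mm of lift
- knob_mid (a point): round knurled aluminium knob of the thumbscrew, 38 mm diameter, 33 mm high, upright on a steel washer 62 mm diameter, 4 mm thick that overhangs the hatch's -y edge by 8 mm. The point is on the axis, half-way up the knob, 20.5 mm above the washer's underside; at chest x = 0, y = -93 mm, and z = 93 mm when screwed home. It turns and rises with the screw
- thumbscrew (a joint): angle of the thumbscrew in rad: 0 = fully home (a hard stop); it starts 2 to 2.5 turns (12.6 to 15.7) up. Turning clockwise seen from above lowers the value and the screw, 8 mm per turn; it stays where it is left, friction 0.05 N m
- piece_a_mid (a point): a short square-cut offcut of grooved aluminium profile, 48 x 41 x 40 mm (its own x, y, z), about 0.14 kg, one of two or three alike lying loose on the table to the right of the chest (None if absent); the point is its centre, half-way up (20 mm above its underside)
- piece_b_mid (a point): a short square-cut offcut of grooved aluminium profile, 48 x 41 x 40 mm (its own x, y, z), about 0.14 kg, one of two or three alike lying loose on the table to the right of the chest (None if absent); the point is its centre, half-way up (20 mm above its underside)
- piece_c_mid (a point): a short square-cut offcut of grooved aluminium profile, 48 x 41 x 40 mm (its own x, y, z), about 0.14 kg, one of two or three alike lying loose on the table to the right of the chest (None if absent); the point is its centre, half-way up (20 mm above its underside)
Mind the look-alikes: they are no part of the job. Leave any purple or yellow look-alike of the part that bears piece_c_mid alone.

How it is judged:
By the outcome, as a careful person would: the job done as asked, in the order asked, and still so for the second after the job is handed in, with the robot touching nothing.
Of piece_a, piece_b, piece_c only 2 to 3 are there at a start; the rules pass over those that are not, and their reading is None.
At some moment in a run one of piece_a, piece_b, piece_c may be knocked a few centimetres aside while the robot is not near it.
Once in a run the grip may slacken for a moment while it holds something.
It also fails if it takes over 210 s, if anything falls off the work surface, if the arm or the gripper's body presses on something with over 40 N, if the wrist force passes 120 N, or if a joint passes its speed limit or range.

ROBOT

A 6-joint arm with a two-finger parallel gripper is mounted at the origin on the work surface; the furniture and walls round the work are solid. World frame = base frame: x ahead of the robot, y to its left, z up, the work surface at z = 0. Lengths are in mm, angles in rad, forces in N, time in s.
With the tool pointing down it reaches from about 350 to 775 mm from the base axis. Payload 7.3 kg.
Tool frame: the origin (TCP) lies at the very end of the fingers, on their centre line; the grasp point (between the pads) lies 19 mm behind it; z points along the fingers, y is the line along which they close (so a half turn about z gives the same grasp; the last joint's range is limited). The gripper opens to 92 mm and grips with 3 to 60 N. Pads are 19 mm wide; open, the fingers measure 130 mm over their backs; the gripper's body (75 mm by 190 mm) begins 47 mm behind the grasp point.
Start: joints at [1.136, 0.342, 1.524, -0, 1.275, -0.146], TCP at [149.506, 503.282, 226.741] pointing down, gripper open.
Joint ranges: [-2.53, 2.53], [-0.77, 2.02], [0.04, 2.7], [-1, 4.14], [0.28, 2.66], [-3.11, 3.11]. Speed limits (rad/s): [2.57, 2.57, 3.14, 3.14, 3.14, 3.14].

INTERFACE

Orientations are given as [roll, pitch, yaw] about the fixed x, y, z axes, in that order (R = Rz(yaw) Ry(pitch) Rx(roll)).
In Python, from plant import bot gives the robot as it stands.
- The arm moves only by the tool jog_arm, never from a script. Its argument "targets" is a list of rows, each an object with "xyz": the shift along the tool's x, y, z as a fraction of full scale, a list of three; "spin": the turn about the tool's z as a fraction of full scale. In form: [{"xyz": [x, y, z], "spin": spin}, ...]. A call has exactly 10 rows; each row shifts and turns the commanded pose from where the row before left it, along the tool's axes as they then stand; what a row does not reach is not made up. Full scale, the value 1, is 80 mm for a shift and 0.1 rad for a turn. A row lasts 1/8 s, in which the tool goes at most 62.5 mm and 10.7 degrees, less where a joint would pass 70% of its speed; a pose out of reach is approached as far as the arm can. A call with a number of a shift or a turn outside -1 to 1 is refused whole. A call with a gripper value outside its range is refused whole. "gripper" is the opening in per cent of the stroke, from 0 (shut) to 100 (fully open), set as the call begins (left out, the last holds). The fingers move at their own pace and stop on an object; the grip force is fixed at half the most. Time passes only in rows, so rows that do not move let the fingers close, or fill a call up. It gives the time, the measured TCP pose, the force, the opening and the grip force at its end, in the units of the state.
- bot.get_obs(): the state, without advancing time (a new reading comes with each control period).
- bot.capture(name): name is "scene" or "top"; returns the picture (420x560x3 uint8, blue, green, red); there is no depth.
- bot.get_calibration(name): a dict with "vfov" (degrees; the focal length in pixels is half the picture's height over the tangent of half this angle, whatever the lens; pixels are square), "cx", "cy" (the principal point, pixels), "eye" and "rotation" of the camera in the world. Camera axes: x right, y down, z forward; pixel columns grow to the right and rows downward; lengths in mm; the calibration is good to about 2 mm. A picture is of the moment at which its call begins. get_calibration takes no time and is no camera call.
- bot.close_job(): hands the job in; it is judged then, once.
The state is a dict: "time": time; "joint_positions": joint angles; "dq": joint speeds; "tau": joint torques, N m; "tool_pos": TCP position; "tcp_rot": TCP orientation; "contact_force": force on the tool from outside, world axes, zero at the start; "moment": the same for the moment, N m; "grip_width": finger opening in mm; "finger_force": force on a finger pad.
Only numpy, scipy, OpenCV 4.12 (cv2) and the standard library are available. Lean on these libraries where they do the work, as an engineer would, in place of code of your own. Each camera call takes 0.05 s, during which the arm holds its last target. There are 200 camera calls.

## Working session

There is one attempt and no reset: what is moved stays moved. The work goes in short steps, Python scripts to look and compute and a tool call to move; the robot and the scene stay as the last step left them, time stands still between calls to the robot, and variables do not carry over. Pictures are saved under pics/ and viewed, at most 14 in all, crops included, and the job is handed in when it is done.

Besides the shell and the picture viewer there is one more tool, called after "Emit:" as name(argument=value, ...), one argument or row to a line, values as JSON. jog_arm: Moves the arm, as the interface text tells. Shift numbers are shares of 80 mm and turn numbers shares of 0.1 rad, none past 1 either way. Its arguments: {"type":"object","properties":{"targets":{"type":"array","items":{"type":"object","properties":{"xyz":{"type":"array","items":{"type":"number"}},"spin":{"type":"number"}}}},"gripper":{"type":"number"}},"required":["targets"]}

```bash
ls; mkdir -p pics; cat > h.py <<'E'
import numpy as np, cv2
from plant import bot
def cal(n):
    c=bot.get_calibration(n); f=210/np.tan(np.radians(c['vfov'])/2)
    return c,f
def ray(n,u,v):
    c,f=cal(n); d=np.array(c['rotation'])@np.array([(u-c['cx'])/f,(v-c['cy'])/f,1]); return np.array(c['eye']),d
def onz(n,u,v,z):
    e,d=ray(n,u,v); return e+d*(z-e[2])/d[2]
def proj(n,p):
    c,f=cal(n); q=np.array(c['rotation']).T@(np.array(p)-np.array(c['eye'])); return np.array([c['cx']+f*q[0]/q[2],c['cy']+f*q[1]/q[2]])
def snap(n,name,crop=None,s=1):
    im=np.array(bot.capture(n)); o=im
    if crop: o=im[crop[1]:crop[3],crop[0]:crop[2]]
    if s!=1: o=cv2.resize(o,None,fx=s,fy=s,interpolation=cv2.INTER_CUBIC)
    cv2.imwrite('pics/'+name,o); return im
E
python3 - <<'E'
from h import *
for n in('top','scene'):
    c=bot.get_calibration(n);print(n,c); snap(n,n+'0.png',s=1.4)
print(bot.get_obs())
E
```

```text
pics
top {'vfov': 57.68209489118907, 'cx': 281.5912620579449, 'cy': 205.64078911587964, 'eye': array([343.81522109, -74.18441034, 960.3268539 ]), 'rotation': array([-2.94457422,  0.01660943, -1.59593724])}
scene {'vfov': 46.8557395089624, 'cx': 280.269210383691, 'cy': 206.83460650692965, 'eye': array([  67.36087258, -783.68908184,  830.9965798 ]), 'rotation': array([-2.28026329, -0.01478742, -0.58210254])}
{'time': 0.1, 'joint_positions': array([ 1.13599812e+00,  3.42657745e-01,  1.52491158e+00, -3.09236222e-05,
        1.27540055e+00, -1.46001343e-01]), 'dq': array([ 0.00020683, -0.00324975, -0.00273799, -0.00166928, -0.00085101,
       -0.00143267]), 'tau': array([ 1.79590756e-03, -4.32008278e+01, -2.44695354e+01,  7.19860476e-02,
        5.25714154e-02, -7.19279979e-05]), 'tool_pos': array([149.35457844, 502.93139502, 226.11547996]), 'tcp_rot': array([-3.14022577e+00, -1.71106485e-04,  2.85280469e+00]), 'contact_force': array([-0.27895341, -0.29820287,  0.60360535]), 'moment': array([-0.05663788, -0.05001171,  0.02471608]), 'finger_force': 0.0, 'grip_width': 91.90297672095335}
```

View pics/top0.png

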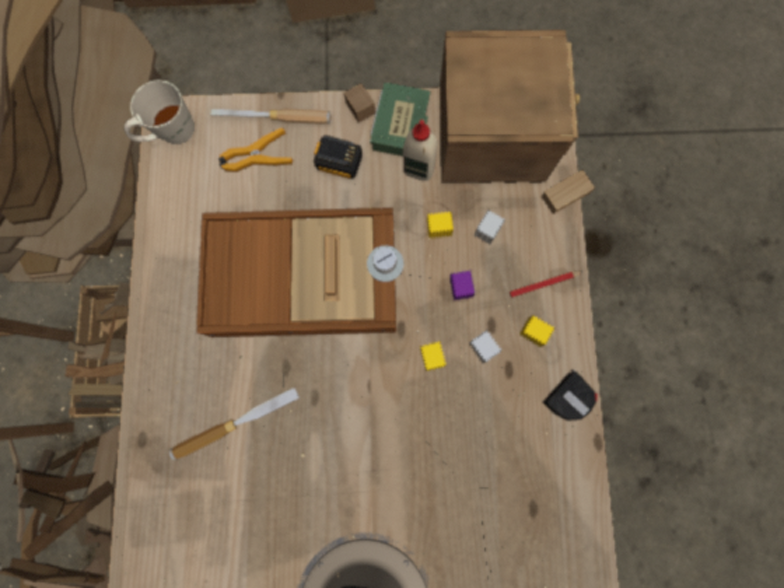

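View pics/scene0.png

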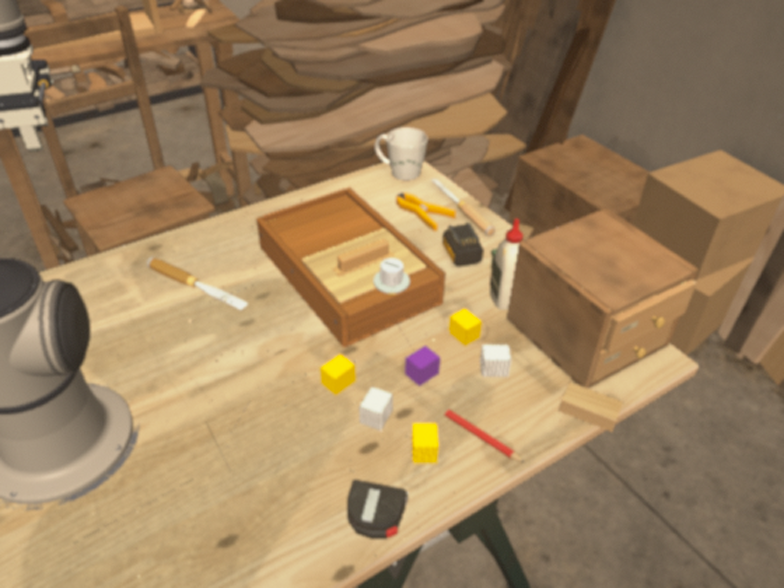

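```bash
cat > h2.py <<'E'
from h import *
from scipy.spatial.transform import Rotation as Ro
import h
def cal(n):
    c=dict(bot.get_calibration(n)); f=210/np.tan(np.radians(c['vfov'])/2)
    c['rotation']=Ro.from_euler('xyz',c['rotation']).as_matrix(); return c,f
h.cal=cal
def pieces(n='top',im=None):
    im=np.array(bot.capture(n)) if im is None else im
    hsv=cv2.cvtColor(im,cv2.COLOR_BGR2HSV)
    m=((hsv[...,1]<45)&(hsv[...,2]>140)).astype(np.uint8)
    k,l,st,ce=cv2.connectedComponentsWithStats(m)
    out=[]
    for i in range(1,k):
        if 60<st[i,4]<900:
            cs=cv2.findContours((l==i).astype(np.uint8),0,1)[0][0]
            out.append((st[i,4],ce[i].round(1),cv2.minAreaRect(cs)))
    return out
E
python3 - <<'E'
from h2 import *
im=cv2.resize(cv2.imread('pics/top0.png'),(560,420),interpolation=cv2.INTER_AREA)
im=np.array(bot.capture('top'))
for a,c,r in pieces(im=im): print(a,c,onz('top',*c,40).round(1),[onz('top',*p,40)[:2].round(0).tolist() for p in cv2.boxPoints(r)])
hsv=cv2.cvtColor(im,cv2.COLOR_BGR2HSV)
for p in [(170,200),(230,170),(210,153),(143,190),(237,190),(150,260)]: print(p,hsv[p[1],p[0]])
m=cv2.inRange(hsv,(5,100,40),(14,255,190))
m[:145]=0;m[245:]=0;m[:,:138]=0;m[:,290:]=0
m=cv2.morphologyEx(m,cv2.MORPH_CLOSE,np.ones((3,3)))
cs=max(cv2.findContours(m,0,1)[0],key=cv2.contourArea)
r=cv2.minAreaRect(cs);print(r)
for p in cv2.boxPoints(r): print(p,onz('top',*p,75).round(1))
for p in [(202,212),(395,210),(396,331),(198,334)]: print(onz('top',p[0]/1.4,p[1]/1.4,75).round(1))
# batten, knob by both views
print('knob top',onz('top',385/1.4,260/1.4,127),onz('scene',391/1.4,266/1.4,127))
print('batten',onz('top',331/1.4,267/1.4,102), onz('scene',363/1.4,254/1.4,102))
cv2.imwrite('pics/t.png',cv2.resize(np.hstack([im[140:250,130:300],cv2.cvtColor(m,8)[140:250,130:300]]),None,fx=2.3,fy=2.3))
im=np.array(bot.capture('scene'));cv2.imwrite('pics/s.png',cv2.resize(im[130:250,180:330],None,fx=5,fy=5,interpolation=2))
E
```

```text
419 [102.5  73.7] [900.1 404.9  40. ] [[861.0, 454.0], [957.0, 406.0], [922.0, 356.0], [828.0, 405.0]]
210 [169.   80.3] [874.7 226.1  40. ] [[872.0, 277.0], [887.0, 277.0], [878.0, 167.0], [862.0, 168.0]]
238 [350.5 159.5] [ 641.2 -239.7   40. ] [[634.0, -213.0], [670.0, -236.0], [649.0, -266.0], [613.0, -243.0]]
477 [275.  187.3] [574.8 -48.3  40. ] [[605.0, -16.0], [603.0, -81.0], [542.0, -80.0], [543.0, -15.0]]
269 [347.3 246.5] [ 423.3 -218.9   40. ] [[432.0, -191.0], [452.0, -221.0], [415.0, -246.0], [394.0, -217.0]]
410 [191.6 290. ] [330.4 154.5  40. ] [[313.0, 217.0], [362.0, 111.0], [343.0, 101.0], [294.0, 207.0]]
81 [411.1 287.6] [ 323.1 -362.5   40. ] [[333.0, -344.0], [341.0, -352.0], [313.0, -380.0], [306.0, -372.0]]
(170, 200) [ 14 157 128]
(230, 170) [ 18  92 155]
(210, 153) [ 13 156 116]
(143, 190) [ 13 145 118]
(237, 190) [ 16 110 158]
(150, 260) [ 16  60 152]
((210.48080444335938, 194.3291015625), (89.4491958618164, 142.998779296875), 88.36341857910156)
[137.73326 151.66476] [665.9 285.4  75. ]
[280.6737  147.58075] [665.5 -65.3  75. ]
[283.22833 236.99344] [446.3 -65.9  75. ]
[140.2879  241.07745] [445.8 268.6  75. ]
[666.  269.3  75. ]
[659.2 -68.7  75. ]
[447.7 -65.   75. ]
[451.6 266.2  75. ]
knob top [556.65671318 -50.83412644 127.        ] [557.97954358 -53.04799015 127.        ]
batten [553.72675211  39.54713897 102.        ] [552.33298463  27.32732434 102.        ]
```

View pics/t.png

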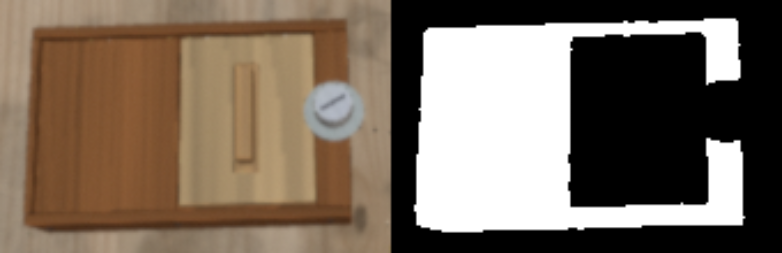

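The silver offcuts are at about (641,-240) and (423,-219); the view shows no third one. The chest origin is at about (555,40) with yaw about -0.01, and the knob is at about (556,-52). I'm moving to the batten now.

Emit:
jog_arm(
  targets=[
    {"xyz": [0,0,0],"spin": -1},
    {"xyz": [0,0,0],"spin": -1},
    {"xyz": [0,0,0],"spin": -0.78},
    {"xyz": [-0.43,-0.478,0],"spin": 0},
    {"xyz": [-0.43,-0.478,0],"spin": 0},
    {"xyz": [-0.43,-0.478,0],"spin": 0},
    {"xyz": [-0.43,-0.478,0],"spin": 0},
    {"xyz": [-0.43,-0.478,0],"spin": 0},
    {"xyz": [-0.43,-0.478,0],"spin": 0},
    {"xyz": [-0.43,-0.478,0],"spin": 0},
  ],
  gripper=50,
)

```text
time: 1.45
tool_pos: [388.3, 231.6, 226.8]
tcp_rot: [3.141, 0.0, 3.131]
contact_force: [1.0, 0.7, 0.7]
grip_width: 45.8
finger_force: 0.0
```

Emit:
jog_arm(
  targets=[
    {"xyz": [-0.425,-0.478,0],"spin": 0},
    {"xyz": [-0.425,-0.478,0],"spin": 0},
    {"xyz": [-0.425,-0.478,0],"spin": 0},
    {"xyz": [-0.425,-0.478,0],"spin": 0},
    {"xyz": [-0.425,-0.478,0],"spin": 0},
    {"xyz": [0,0,0.15],"spin": 0},
    {"xyz": [0,0,0.15],"spin": 0},
    {"xyz": [0,0,0.15],"spin": 0},
    {"xyz": [0,0,0.15],"spin": 0},
    {"xyz": [0,0,0.15],"spin": 0},
  ],
)

```text
time: 2.7
tool_pos: [555.1, 40.6, 166.0]
tcp_rot: [3.141, 0.0, 3.132]
contact_force: [-0.2, 0.4, -0.4]
grip_width: 45.7
finger_force: 0.0
```

```bash
cat >> h2.py <<'E'
def go(x,y,z,yaw=None):
    o=bot.get_obs(); p=o['tool_pos']; y0=o['tcp_rot'][2]; yaw=y0 if yaw is None else yaw
    d=np.array([x,y,z])-p; dy=(yaw-y0+np.pi)%(2*np.pi)-np.pi
    c,s=np.cos(yaw),np.sin(yaw)
    print('t',round(o['time'],1),'pos',p.round(1),'rpy',o['tcp_rot'].round(3),'q6',o['joint_positions'][5].round(2),'F',o['contact_force'].round(1),'w',round(o['grip_width'],1),'ff',round(o['finger_force'],1))
    print('units x,y,z',[round(v/80,3) for v in (d[0]*c+d[1]*s, d[0]*s-d[1]*c, -d[2])],'spin',round(-dy*10,2))
E
python3 - <<'E'
from h2 import *
go(555.3,40,76,3.131)
snap('top','g1.png',(130,130,310,260),4)
E
```

```text
t 2.7 pos [555.1  40.6 166. ] rpy [3.141 0.    3.132] q6 -1.63 F [-0.2  0.4 -0.4] w 45.7 ff 0.0
units x,y,z [np.float64(-0.003), np.float64(-0.007), np.float64(1.126)] spin 0.01
```

View pics/s.png

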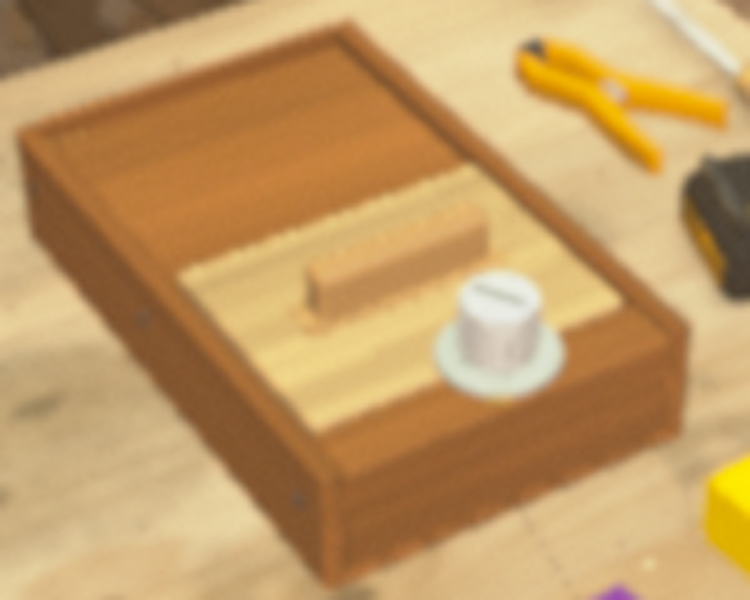

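The crop shows the hatch seated, the batten at about (398,265) and the knob top at about (500,290). I'm descending to grip the batten.

Emit:
jog_arm(
  targets=[
    {"xyz": [0,0,0.2],"spin": 0},
    {"xyz": [0,0,0.2],"spin": 0},
    {"xyz": [0,0,0.2],"spin": 0},
    {"xyz": [0,0,0.2],"spin": 0},
    {"xyz": [0,0,0.1],"spin": 0},
    {"xyz": [0,0,0.1],"spin": 0},
    {"xyz": [0,0,0.07],"spin": 0},
    {"xyz": [0,0,0.04],"spin": 0},
    {"xyz": [0,0,0],"spin": 0},
    {"xyz": [0,0,0],"spin": 0},
  ],
)

```text
time: 4.0
tool_pos: [555.6, 40.0, 78.2]
tcp_rot: [3.142, 0.001, 3.131]
contact_force: [0.1, 0.2, 1.1]
grip_width: 46.0
finger_force: 0.0
```

Emit:
jog_arm(
  targets=[
    {"xyz": [0,0,0],"spin": 0},
    {"xyz": [0,0,0],"spin": 0},
    {"xyz": [0,0,0],"spin": 0},
    {"xyz": [0,0,0],"spin": 0},
    {"xyz": [0,0,0],"spin": 0},
    {"xyz": [0,0,0],"spin": 0},
    {"xyz": [0,0,0],"spin": 0},
    {"xyz": [0,0,0],"spin": 0},
    {"xyz": [0,0,0],"spin": 0},
    {"xyz": [0,0,0],"spin": 0},
  ],
  gripper=0,
)

```text
time: 5.25
tool_pos: [555.3, 40.9, 78.0]
tcp_rot: [3.14, 0.0, 3.131]
contact_force: [1.0, 5.4, 1.1]
grip_width: 17.7
finger_force: 30.0
```

```bash
python3 - <<'E'
from h2 import *
go(556,187,88,3.131)
e1,d1=ray('top',274.8,182.6);e2,d2=ray('scene',280,188)
d1/=np.linalg.norm(d1);d2/=np.linalg.norm(d2)
s=np.linalg.lstsq(np.c_[d1,-d2],e2-e1,rcond=None)[0]
print(e1+s[0]*d1,e2+s[1]*d2)
E
```

```text
t 5.2 pos [555.3  40.9  78. ] rpy [3.14  0.    3.131] q6 -1.63 F [1.  5.4 1.1] w 17.7 ff 30.0
units x,y,z [np.float64(0.011), np.float64(1.826), np.float64(-0.125)] spin 0.0
[563.22847988 -50.61358188 129.58097258] [561.90544347 -50.04042349 129.2477998 ]
```

Emit:
jog_arm(
  targets=[
    {"xyz": [0,0.01,-0.025],"spin": 0},
    {"xyz": [0,0,-0.035],"spin": 0},
    {"xyz": [0,0,-0.04],"spin": 0},
    {"xyz": [0,0,-0.045],"spin": 0},
    {"xyz": [0,0,0],"spin": 0},
    {"xyz": [0,0.05,0],"spin": 0},
    {"xyz": [0,0.08,0],"spin": 0},
    {"xyz": [0,0.08,0],"spin": 0},
    {"xyz": [0,0.08,0],"spin": 0},
    {"xyz": [0,0.08,0],"spin": 0},
  ],
)

```text
time: 6.5
tool_pos: [555.6, 70.9, 89.5]
tcp_rot: [3.142, -0.0, 3.131]
contact_force: [0.3, 0.5, -3.6]
grip_width: 17.9
finger_force: 30.0
```

```bash
python3 - <<'E'
from h2 import *
go(556,187,90,3.131)
snap('scene','g2.png',(130,60,330,210),4)
E
```

```text
t 6.5 pos [555.6  70.9  89.5] rpy [ 3.142 -0.     3.131] q6 -1.57 F [ 0.3  0.5 -3.6] w 17.9 ff 30.0
units x,y,z [np.float64(0.011), np.float64(1.451), np.float64(-0.007)] spin -0.0
```

View pics/g2.png

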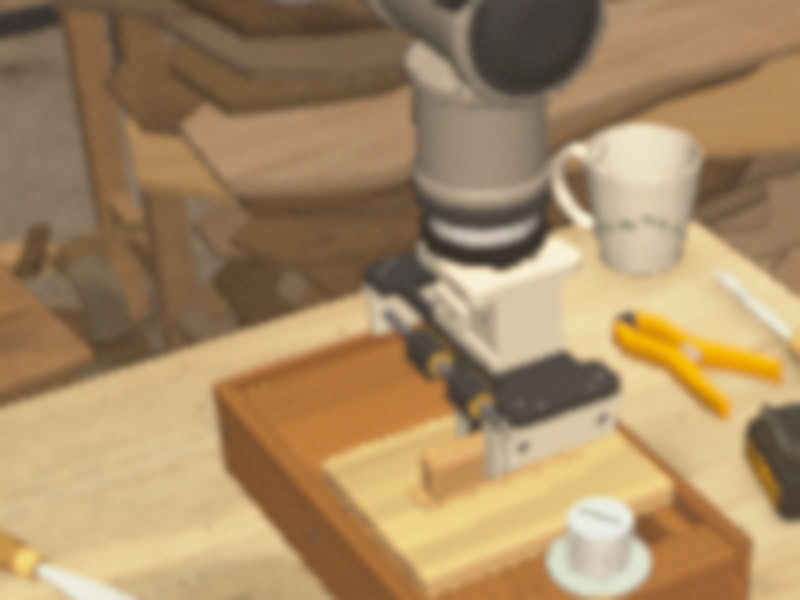

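The hatch is lifted clear of its seat and sliding: the batten is held at about (455,470) in the crop.

Emit:
jog_arm(
  targets=[
    {"xyz": [0,0.15,0],"spin": 0},
    {"xyz": [0,0.2,0],"spin": 0},
    {"xyz": [0,0.2,0],"spin": 0},
    {"xyz": [0,0.2,0],"spin": 0},
    {"xyz": [0,0.2,0],"spin": 0},
    {"xyz": [0,0.2,0],"spin": 0},
    {"xyz": [0,0.15,0],"spin": 0},
    {"xyz": [0,0.1,0],"spin": 0},
    {"xyz": [0,0.05,0],"spin": 0},
    {"xyz": [0,0,0],"spin": 0},
  ],
)

```text
time: 7.8
tool_pos: [556.9, 186.4, 89.5]
tcp_rot: [-3.142, -0.0, 3.131]
contact_force: [0.1, -0.2, -4.6]
grip_width: 17.7
finger_force: 30.0
```

Emit:
jog_arm(
  targets=[
    {"xyz": [0,0,0.02],"spin": 0},
    {"xyz": [0,0,0.02],"spin": 0},
    {"xyz": [0,0,0.01],"spin": 0},
    {"xyz": [0,0,0.01],"spin": 0},
    {"xyz": [0,0,0],"spin": 0},
    {"xyz": [0,0,0],"spin": 0},
    {"xyz": [0,0,0],"spin": 0},
    {"xyz": [0,0,0],"spin": 0},
    {"xyz": [0,0,0],"spin": 0},
    {"xyz": [0,0,0],"spin": 0},
  ],
)

```text
time: 9.05
tool_pos: [557.0, 186.3, 85.0]
tcp_rot: [-3.142, 0.0, 3.131]
contact_force: [-2.5, -3.3, 2.7]
grip_width: 17.6
finger_force: 30.0
```

Emit:
jog_arm(
  targets=[
    {"xyz": [0,0,0],"spin": 0},
    {"xyz": [0,0,0],"spin": 0},
    {"xyz": [0,0,0],"spin": 0},
    {"xyz": [0,0,0],"spin": 0},
    {"xyz": [0,0,-0.1],"spin": 0},
    {"xyz": [0,0,-0.3],"spin": 0},
    {"xyz": [0,0,-0.4],"spin": 0},
    {"xyz": [0,0,-0.4],"spin": 0},
    {"xyz": [0,0,-0.3],"spin": 0},
    {"xyz": [0,0,0],"spin": 0},
  ],
  gripper=60,
)

```text
time: 10.3
tool_pos: [558.0, 186.6, 207.1]
tcp_rot: [3.14, 0.005, 3.131]
contact_force: [0.8, -0.1, 0.1]
grip_width: 55.3
finger_force: 0.0
```

```bash
python3 - <<'E'
from h2 import *
im=snap('top','g3.png',(180,120,440,300),3)
for a,c,r in pieces(im=im):
    if c[0]>300 and a>100: print(a,c,onz('top',*c,40).round(1),[onz('top',*p,40)[:2].round(0).tolist() for p in cv2.boxPoints(r)])
im=np.array(bot.capture('scene'))
for a,c,r in pieces(im=im):
    if c[1]>200: print(a,c,onz('scene',*c,30).round(1))
go(641,-240,140,2.573);go(423,-219,140,.593)
E
```

```text
244 [350.3 159.6] [ 641.  -239.2   40. ] [[633.0, -212.0], [670.0, -236.0], [649.0, -266.0], [612.0, -243.0]]
276 [347.1 246.6] [ 423.1 -218.4   40. ] [[432.0, -191.0], [452.0, -221.0], [414.0, -245.0], [394.0, -216.0]]
211 [158.9 211.1] [325.1 137.8  30. ]
297 [354.7 254.5] [ 641.9 -241.5   30. ]
297 [268.3 286.6] [ 425.4 -214.9   30. ]
197 [264.3 360.7] [ 324.8 -360.3   30. ]
t 10.4 pos [556.5 186.3 204.2] rpy [-3.142e+00 -1.000e-03  3.131e+00] q6 -1.37 F [ 0.7  0.5 -0. ] w 54.7 ff 0.0
units x,y,z [np.float64(-3.759), np.float64(-3.922), np.float64(0.802)] spin 5.58
t 10.4 pos [556.5 186.3 204.2] rpy [-3.142e+00 -1.000e-03  3.131e+00] q6 -1.37 F [ 0.7  0.5 -0. ] w 54.7 ff 0.0
units x,y,z [np.float64(-4.216), np.float64(3.269), np.float64(0.802)] spin 25.38
```

View pics/g3.png

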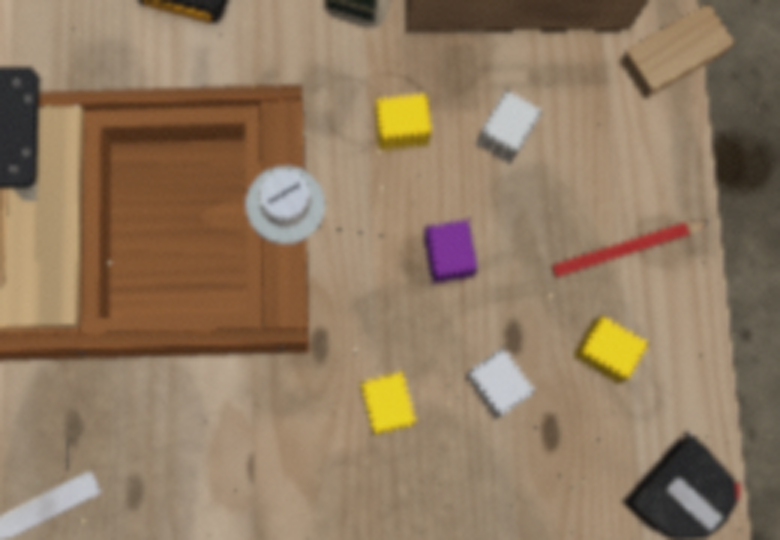

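```bash
python3 - <<'E'
from h2 import *
for c in [(405,30),(645,30)]: print(onz('top',180+c[0]/3,120+c[1]/3,0).round(0), onz('top',180+c[0]/3,120+c[1]/3,15).round(0))
for p in [(510,300),(597,378),(700,310)]: print('scene base',onz('scene',p[0]/1.4,p[1]/1.4,0).round(0))
e,d=ray('scene',605/1.4,302/1.4); print('front corner top', e+d*((onz('scene',597/1.4,378/1.4,0)-e)[0]/d[0]))
E
```

```text
[ 739. -157.   -0.] [ 733. -156.   15.]
[ 732. -370.    0.] [ 726. -365.   15.]
scene base [ 778. -124.    0.]
scene base [ 771. -348.    0.]
scene base [1055. -332.    0.]
front corner top [ 771.1389044  -322.33456699  147.79285253]
```

Emit:
jog_arm(
  targets=[
    {"xyz": [0,0,0],"spin": 1},
    {"xyz": [0,0,0],"spin": 1},
    {"xyz": [0,0,0],"spin": 1},
    {"xyz": [0,0,0],"spin": 1},
    {"xyz": [0,0,0],"spin": 1},
    {"xyz": [0,0,0],"spin": 0.58},
    {"xyz": [-0.36,-0.39,0],"spin": 0},
    {"xyz": [-0.36,-0.39,0],"spin": 0},
    {"xyz": [-0.36,-0.39,0],"spin": 0},
    {"xyz": [-0.36,-0.39,0],"spin": 0},
  ],
  gripper=66,
)

```text
time: 11.65
tool_pos: [586.2, 17.9, 203.0]
tcp_rot: [-3.14, -0.003, 2.573]
contact_force: [0.9, -0.0, 1.0]
grip_width: 60.7
finger_force: 0.0
```

Emit:
jog_arm(
  targets=[
    {"xyz": [-0.36,-0.39,0],"spin": 0},
    {"xyz": [-0.36,-0.39,0],"spin": 0},
    {"xyz": [-0.36,-0.39,0],"spin": 0},
    {"xyz": [-0.37,-0.4,0],"spin": 0},
    {"xyz": [-0.37,-0.4,0],"spin": 0},
    {"xyz": [-0.37,-0.4,0],"spin": 0},
    {"xyz": [0,0,0.2],"spin": 0},
    {"xyz": [0,0,0.2],"spin": 0},
    {"xyz": [0,0,0.2],"spin": 0},
    {"xyz": [0,0,0.2],"spin": 0},
  ],
)

```text
time: 12.9
tool_pos: [632.1, -233.7, 139.4]
tcp_rot: [3.141, -0.001, 2.574]
contact_force: [-0.0, 0.1, -0.9]
grip_width: 60.8
finger_force: 0.0
```

```bash
python3 - <<'E'
from h2 import *
go(633,-235,14,2.573)
snap('scene','g4.png',(260,120,500,300),3.3)
E
```

```text
t 12.9 pos [ 632.1 -233.7  139.4] rpy [ 3.141e+00 -1.000e-03  2.574e+00] q6 -1.47 F [-0.   0.1 -0.9] w 60.8 ff 0.0
units x,y,z [np.float64(-0.018), np.float64(-0.008), np.float64(1.567)] spin 0.01
```

View pics/g4.png

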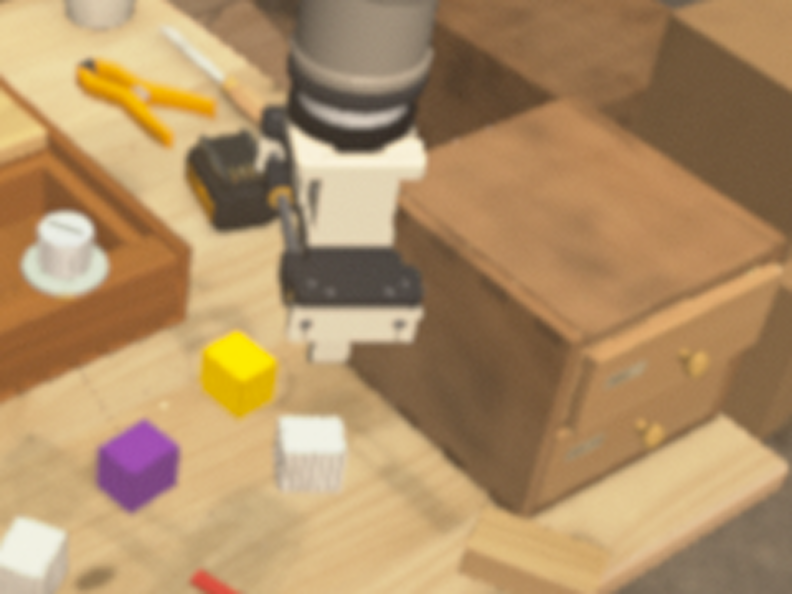

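The silver piece is under the gripper at about (312,452) in the crop, and the cabinet face is clear. I'm descending.

Emit:
jog_arm(
  targets=[
    {"xyz": [-0.018,-0.008,0.2],"spin": 0},
    {"xyz": [0,0,0.25],"spin": 0},
    {"xyz": [0,0,0.25],"spin": 0},
    {"xyz": [0,0,0.25],"spin": 0},
    {"xyz": [0,0,0.2],"spin": 0},
    {"xyz": [0,0,0.2],"spin": 0},
    {"xyz": [0,0,0.1],"spin": 0},
    {"xyz": [0,0,0.1],"spin": 0},
    {"xyz": [0,0,0.02],"spin": 0},
    {"xyz": [0,0,0],"spin": 0},
  ],
)

```text
time: 14.2
tool_pos: [633.3, -236.3, 15.4]
tcp_rot: [3.141, 0.001, 2.573]
contact_force: [-0.0, -1.1, -0.2]
grip_width: 60.5
finger_force: 0.0
```

Emit:
jog_arm(
  targets=[
    {"xyz": [0,0,0],"spin": 0},
    {"xyz": [0,0,0],"spin": 0},
    {"xyz": [0,0,0],"spin": 0},
    {"xyz": [0,0,0],"spin": 0},
    {"xyz": [0,0,0],"spin": 0},
    {"xyz": [0,0,0],"spin": 0},
    {"xyz": [0,0,0],"spin": 0},
    {"xyz": [0,0,0],"spin": 0},
    {"xyz": [0,0,0],"spin": 0},
    {"xyz": [0,0,0],"spin": 0},
  ],
  gripper=0,
)

```text
time: 15.45
tool_pos: [633.2, -236.2, 15.3]
tcp_rot: [3.141, 0.0, 2.573]
contact_force: [-0.5, 1.1, 4.8]
grip_width: 36.1
finger_force: 30.0
```

```bash
python3 - <<'E'
from h2 import *
go(555.5,18,150,1.56)
E
```

```text
t 15.4 pos [ 633.2 -236.2   15.3] rpy [3.141 0.    2.573] q6 -1.47 F [-0.5  1.1  4.8] w 36.1 ff 30.0
units x,y,z [np.float64(3.167), np.float64(-1.006), np.float64(-1.683)] spin 10.13
```

Emit:
jog_arm(
  targets=[
    {"xyz": [0,0,-0.05],"spin": 0},
    {"xyz": [0,0,-0.1],"spin": 0},
    {"xyz": [0,0,-0.2],"spin": 0},
    {"xyz": [0,0,-0.25],"spin": 0},
    {"xyz": [0,0,-0.3],"spin": 0},
    {"xyz": [0,0,-0.3],"spin": 0},
    {"xyz": [0,0,-0.3],"spin": 0},
    {"xyz": [0,0,-0.25],"spin": 0},
    {"xyz": [0,0,-0.1],"spin": 0},
    {"xyz": [0,0,0],"spin": 0},
  ],
)

```text
time: 16.7
tool_pos: [633.2, -236.3, 163.8]
tcp_rot: [3.141, 0.001, 2.573]
contact_force: [-0.9, -0.4, -1.3]
grip_width: 35.9
finger_force: 30.0
```

```bash
python3 - <<'E'
from h2 import *
go(555.5,66,170,1.56)
snap('scene','g5.png',(240,100,480,280),3.3)
E
```

```text
t 16.7 pos [ 633.2 -236.3  163.8] rpy [3.141e+00 1.000e-03 2.573e+00] q6 -1.47 F [-0.9 -0.4 -1.3] w 35.9 ff 30.0
units x,y,z [np.float64(3.768), np.float64(-1.013), np.float64(-0.077)] spin 10.13
```

View pics/g5.png

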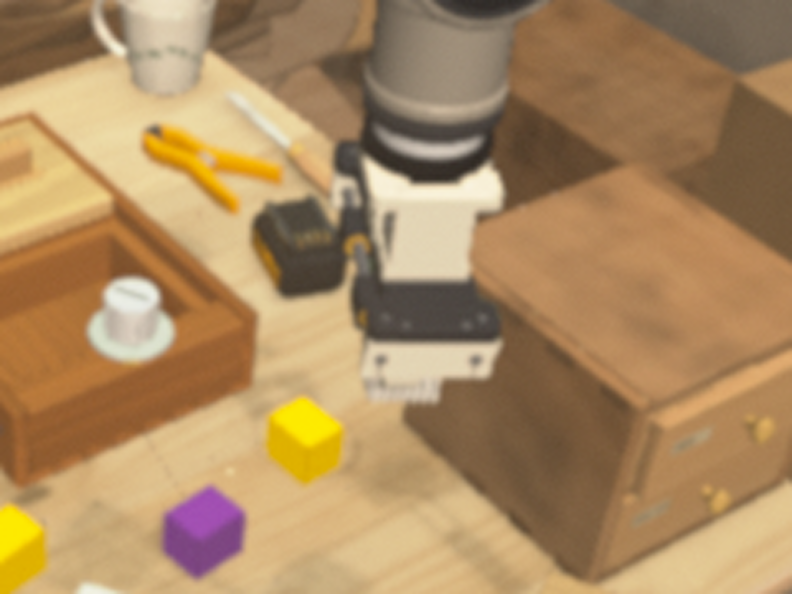

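Emit:
jog_arm(
  targets=[
    {"xyz": [0,0,-0.035],"spin": 1},
    {"xyz": [0,0,-0.035],"spin": 1},
    {"xyz": [0,0,-0.035],"spin": 1},
    {"xyz": [0,0,-0.035],"spin": 1},
    {"xyz": [0,0,-0.035],"spin": 1},
    {"xyz": [0,0,-0.035],"spin": 1},
    {"xyz": [0,0,-0.035],"spin": 1},
    {"xyz": [0,0,-0.035],"spin": 1},
    {"xyz": [0,0,-0.035],"spin": 1},
    {"xyz": [0,0,-0.035],"spin": 1},
  ],
)

```text
time: 18.0
tool_pos: [632.6, -236.0, 189.7]
tcp_rot: [-3.139, -0.001, 1.569]
contact_force: [0.1, 0.5, -1.7]
grip_width: 35.5
finger_force: 30.0
```

Emit:
jog_arm(
  targets=[
    {"xyz": [0.3,-0.1,0],"spin": 0.13},
    {"xyz": [0.48,-0.15,0],"spin": 0},
    {"xyz": [0.48,-0.15,0],"spin": 0},
    {"xyz": [0.48,-0.15,0],"spin": 0},
    {"xyz": [0.48,-0.15,0],"spin": 0},
    {"xyz": [0.48,-0.15,0],"spin": 0},
    {"xyz": [0.48,-0.15,0],"spin": 0},
    {"xyz": [0.48,-0.15,0],"spin": 0},
    {"xyz": [0.23,-0.05,0],"spin": 0},
    {"xyz": [0,0,0],"spin": 0},
  ],
)

```text
time: 19.25
tool_pos: [540.0, 76.6, 190.7]
tcp_rot: [-3.141, 0.0, 1.562]
contact_force: [0.3, 0.4, -1.5]
grip_width: 35.9
finger_force: 30.0
```

```bash
python3 - <<'E'
from h2 import *
go(541,76,25,1.56)
E
```

```text
t 19.2 pos [540.   76.6 190.7] rpy [-3.141  0.     1.562] q6 0.01 F [ 0.3  0.4 -1.5] w 35.9 ff 30.0
units x,y,z [np.float64(-0.007), np.float64(0.012), np.float64(2.071)] spin 0.02
```

Emit:
jog_arm(
  targets=[
    {"xyz": [0,0.01,0.3],"spin": 0},
    {"xyz": [0,0,0.35],"spin": 0},
    {"xyz": [0,0,0.35],"spin": 0},
    {"xyz": [0,0,0.3],"spin": 0},
    {"xyz": [0,0,0.25],"spin": 0},
    {"xyz": [0,0,0.2],"spin": 0},
    {"xyz": [0,0,0.12],"spin": 0},
    {"xyz": [0,0,0.1],"spin": 0},
    {"xyz": [0,0,0.07],"spin": 0},
    {"xyz": [0,0,0.02],"spin": 0},
  ],
)

```text
time: 20.5
tool_pos: [541.1, 75.9, 26.2]
tcp_rot: [3.141, -0.0, 1.56]
contact_force: [1.0, 0.7, -1.0]
grip_width: 35.6
finger_force: 30.0
```

```bash
python3 - <<'E'
from h2 import *
go(541,76,25,1.56)
E
```

```text
t 20.5 pos [541.1  75.9  26.2] rpy [ 3.141 -0.     1.56 ] q6 0.01 F [ 1.   0.7 -1. ] w 35.6 ff 30.0
units x,y,z [np.float64(0.001), np.float64(-0.001), np.float64(0.016)] spin -0.0
```

Emit:
jog_arm(
  targets=[
    {"xyz": [0,0,0.015],"spin": 0},
    {"xyz": [0,0,0.01],"spin": 0},
    {"xyz": [0,0,0.01],"spin": 0},
    {"xyz": [0,0,0],"spin": 0},
    {"xyz": [0,0,0],"spin": 0},
    {"xyz": [0,0,0],"spin": 0},
    {"xyz": [0,0,0],"spin": 0},
    {"xyz": [0,0,0],"spin": 0},
    {"xyz": [0,0,0],"spin": 0},
    {"xyz": [0,0,0],"spin": 0},
  ],
)

```text
time: 21.75
tool_pos: [541.0, 75.9, 23.5]
tcp_rot: [-3.142, -0.0, 1.56]
contact_force: [0.4, 0.3, -1.6]
grip_width: 35.9
finger_force: 30.0
```

Emit:
jog_arm(
  targets=[
    {"xyz": [0,0,0],"spin": 0},
    {"xyz": [0,0,0],"spin": 0},
    {"xyz": [0,0,0],"spin": 0},
    {"xyz": [0,0,0],"spin": 0},
    {"xyz": [0,0,-0.1],"spin": 0},
    {"xyz": [0,0,-0.3],"spin": 0},
    {"xyz": [0,0,-0.5],"spin": 0},
    {"xyz": [0,0,-0.5],"spin": 0},
    {"xyz": [0,0,-0.4],"spin": 0},
    {"xyz": [0,0,-0.3],"spin": 0},
  ],
  gripper=60,
)

```text
time: 23.0
tool_pos: [541.3, 75.9, 193.8]
tcp_rot: [3.139, -0.0, 1.56]
contact_force: [-0.4, -0.2, -1.1]
grip_width: 55.3
finger_force: 0.0
```

```bash
python3 - <<'E'
from h2 import *
im=np.array(bot.capture('top'))
for a,c,r in pieces(im=im):
    if c[0]>300 and a>100: print(a,c,onz('top',*c,40).round(1),[onz('top',*p,40)[:2].round(0).tolist() for p in cv2.boxPoints(r)])
cv2.imwrite('pics/g6.png',cv2.resize(im[120:300,180:440],None,fx=3,fy=3))
go(424,-217,160,2.164)
E
```

```text
276 [347.1 246.6] [ 423.1 -218.4   40. ] [[432.0, -191.0], [452.0, -221.0], [414.0, -245.0], [394.0, -216.0]]
t 23.1 pos [542.7  76.  196.7] rpy [ 3.135 -0.     1.56 ] q6 0.01 F [0.7 0.4 2.3] w 54.9 ff 0.0
units x,y,z [np.float64(-2.207), np.float64(-3.277), np.float64(0.459)] spin -6.04
```

View pics/g6.png

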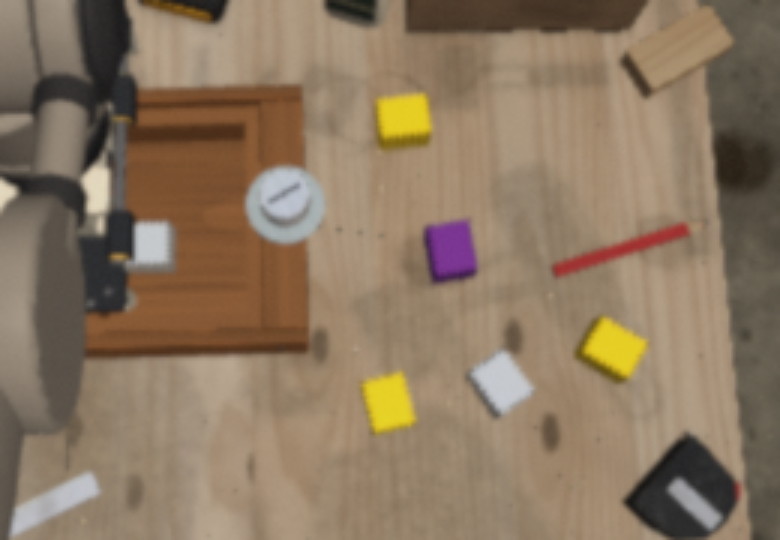

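Emit:
jog_arm(
  targets=[
    {"xyz": [0,0,0],"spin": -1},
    {"xyz": [0,0,0],"spin": -1},
    {"xyz": [0,0,0],"spin": -1},
    {"xyz": [0,0,0],"spin": -1},
    {"xyz": [0,0,0],"spin": -1},
    {"xyz": [0,0,0],"spin": -1},
    {"xyz": [-0.27,-0.41,0],"spin": 0},
    {"xyz": [-0.27,-0.41,0],"spin": 0},
    {"xyz": [-0.27,-0.41,0],"spin": 0},
    {"xyz": [-0.27,-0.41,0],"spin": 0},
  ],
  gripper=76,
)

```text
time: 24.3
tool_pos: [479.2, -69.8, 191.5]
tcp_rot: [3.141, 0.0, 2.16]
contact_force: [-0.1, -0.9, -0.3]
grip_width: 69.8
finger_force: 0.0
```

Emit:
jog_arm(
  targets=[
    {"xyz": [-0.28,-0.41,0],"spin": 0},
    {"xyz": [-0.28,-0.41,0],"spin": 0},
    {"xyz": [-0.28,-0.41,0],"spin": 0},
    {"xyz": [-0.28,-0.41,0],"spin": 0},
    {"xyz": [0,0,0.15],"spin": 0},
    {"xyz": [0,0,0.25],"spin": 0},
    {"xyz": [0,0,0.25],"spin": 0},
    {"xyz": [0,0,0.25],"spin": 0},
    {"xyz": [0,0,0.15],"spin": 0},
    {"xyz": [0,0,0],"spin": 0},
  ],
)

```text
time: 25.55
tool_pos: [420.3, -215.4, 106.7]
tcp_rot: [-3.141, -0.002, 2.16]
contact_force: [-0.3, -0.5, -0.0]
grip_width: 69.6
finger_force: 0.0
```

```bash
python3 - <<'E'
from h2 import *
go(424,-217.5,15,2.16)
im=np.array(bot.capture('scene'))
for a,c,r in pieces('scene',im=im):
    if c[1]>200: print(a,c,onz('scene',*c,30).round(1))
im=np.array(bot.capture('top'))
cs=[]
for a,c,r in pieces(im=im):
    if a>100: print(a,c,onz('top',*c,48).round(1),[onz('top',*p,48)[:2].round(0).tolist() for p in cv2.boxPoints(r)])
E
```

```text
t 25.6 pos [ 420.3 -215.4  106.7] rpy [-3.141e+00 -2.000e-03  2.160e+00] q6 -1.23 F [-0.3 -0.5 -0. ] w 69.6 ff 0.0
units x,y,z [np.float64(-0.048), np.float64(0.023), np.float64(1.146)] spin 0.0
103 [267. 203.] [569.8  19.9  30. ]
217 [158.6 210.9] [324.8 138.9  30. ]
252 [258.1 214. ] [528.5  -4.2  30. ]
315 [268.4 286.9] [ 425.2 -215.7   30. ]
198 [264.3 360.7] [ 324.8 -360.3   30. ]
534 [103.7  73.9] [894.6 397.5  48. ] [[856.0, 451.0], [956.0, 398.0], [918.0, 345.0], [819.0, 399.0]]
214 [169.3  80.3] [870.1 222.7  48. ] [[867.0, 274.0], [883.0, 274.0], [873.0, 165.0], [858.0, 166.0]]
500 [275.1 187.5] [572.3 -48.8  48. ] [[603.0, -17.0], [601.0, -81.0], [540.0, -80.0], [542.0, -16.0]]
251 [227.4 200.6] [542.7  68.9  48. ] [[560.0, 90.0], [559.0, 48.0], [524.0, 48.0], [525.0, 89.0]]
150 [369.8 260.5] [ 388.2 -268.7   48. ] [[399.0, -242.0], [398.0, -301.0], [370.0, -298.0], [371.0, -240.0]]
417 [191.7 290.1] [330.3 152.3  48. ] [[314.0, 215.0], [363.0, 110.0], [343.0, 100.0], [295.0, 204.0]]
```

Emit:
jog_arm(
  targets=[
    {"xyz": [-0.048,0.023,0.1],"spin": 0},
    {"xyz": [0,0,0.2],"spin": 0},
    {"xyz": [0,0,0.2],"spin": 0},
    {"xyz": [0,0,0.2],"spin": 0},
    {"xyz": [0,0,0.2],"spin": 0},
    {"xyz": [0,0,0.12],"spin": 0},
    {"xyz": [0,0,0.08],"spin": 0},
    {"xyz": [0,0,0.04],"spin": 0},
    {"xyz": [0,0,0],"spin": 0},
    {"xyz": [0,0,0],"spin": 0},
  ],
)

```text
time: 26.9
tool_pos: [424.5, -218.5, 16.6]
tcp_rot: [3.141, 0.001, 2.16]
contact_force: [0.6, -1.1, -0.4]
grip_width: 69.8
finger_force: 0.0
```

Emit:
jog_arm(
  targets=[
    {"xyz": [0,0,0],"spin": 0},
    {"xyz": [0,0,0],"spin": 0},
    {"xyz": [0,0,0],"spin": 0},
    {"xyz": [0,0,0],"spin": 0},
    {"xyz": [0,0,0],"spin": 0},
    {"xyz": [0,0,0],"spin": 0},
    {"xyz": [0,0,0],"spin": 0},
    {"xyz": [0,0,0],"spin": 0},
    {"xyz": [0,0,0],"spin": 0},
    {"xyz": [0,0,0],"spin": 0},
  ],
  gripper=0,
)

```text
time: 28.15
tool_pos: [424.3, -218.4, 16.4]
tcp_rot: [3.142, 0.0, 2.16]
contact_force: [-2.8, -0.9, 4.6]
grip_width: 44.0
finger_force: 30.0
```

Emit:
jog_arm(
  targets=[
    {"xyz": [0,0,-0.05],"spin": 0},
    {"xyz": [0,0,-0.1],"spin": 0},
    {"xyz": [0,0,-0.2],"spin": 0},
    {"xyz": [0,0,-0.3],"spin": 0},
    {"xyz": [0,0,-0.3],"spin": 0},
    {"xyz": [0,0,-0.4],"spin": 0},
    {"xyz": [0,0,-0.4],"spin": 0},
    {"xyz": [0,0,-0.3],"spin": 0},
    {"xyz": [0,0,-0.2],"spin": 0},
    {"xyz": [0,0,0],"spin": 0},
  ],
)

```text
time: 29.4
tool_pos: [424.8, -218.6, 197.5]
tcp_rot: [3.14, 0.003, 2.16]
contact_force: [-0.6, -0.1, -1.7]
grip_width: 43.5
finger_force: 30.0
```

```bash
python3 - <<'E'
from h2 import *
go(573,16,190,1.56)
E
```

```text
t 29.4 pos [ 424.8 -218.6  197.5] rpy [3.14e+00 3.00e-03 2.16e+00] q6 -1.23 F [-0.6 -0.1 -1.7] w 43.5 ff 30.0
units x,y,z [np.float64(2.952), np.float64(1.821), np.float64(0.094)] spin 6.0
```

Emit:
jog_arm(
  targets=[
    {"xyz": [0,0,0],"spin": 1},
    {"xyz": [0,0,0],"spin": 1},
    {"xyz": [0,0,0],"spin": 1},
    {"xyz": [0,0,0],"spin": 1},
    {"xyz": [0,0,0],"spin": 1},
    {"xyz": [0,0,0],"spin": 1},
    {"xyz": [0.25,0.15,0],"spin": 0},
    {"xyz": [0.35,0.21,0],"spin": 0},
    {"xyz": [0.35,0.21,0],"spin": 0},
    {"xyz": [0.35,0.21,0],"spin": 0},
  ],
)

```text
time: 30.65
tool_pos: [487.8, -113.9, 195.3]
tcp_rot: [-3.14, -0.001, 1.56]
contact_force: [0.2, -0.3, -1.6]
grip_width: 43.8
finger_force: 30.0
```

Emit:
jog_arm(
  targets=[
    {"xyz": [0.35,0.21,0],"spin": 0},
    {"xyz": [0.35,0.21,0],"spin": 0},
    {"xyz": [0.35,0.21,0],"spin": 0},
    {"xyz": [0.35,0.21,0],"spin": 0},
    {"xyz": [0.3,0.2,0],"spin": 0},
    {"xyz": [0,0,0],"spin": 0},
    {"xyz": [0,0,0],"spin": 0},
    {"xyz": [0,0,0.2],"spin": 0},
    {"xyz": [0,0,0.3],"spin": 0},
    {"xyz": [0,0,0.2],"spin": 0},
  ],
)

```text
time: 31.9
tool_pos: [571.4, 19.4, 138.3]
tcp_rot: [-3.139, -0.0, 1.559]
contact_force: [-0.1, -0.4, -0.9]
grip_width: 43.5
finger_force: 30.0
```

```bash
python3 - <<'E'
from h2 import *
go(573,20,25.5,1.56)
im=np.array(bot.capture('scene'))
for a,c,r in pieces('scene',im=im):
    if c[1]>200: print(a,c,onz('scene',*c,30).round(1))
E
```

```text
t 31.9 pos [571.4  19.4 138.3] rpy [-3.139 -0.     1.559] q6 -0.09 F [-0.1 -0.4 -0.9] w 43.5 ff 30.0
units x,y,z [np.float64(0.008), np.float64(0.02), np.float64(1.41)] spin -0.01
214 [158.8 211. ] [325.  138.3  30. ]
198 [264.3 360.7] [ 324.8 -360.3   30. ]
```

Emit:
jog_arm(
  targets=[
    {"xyz": [0.008,0.02,0.15],"spin": 0},
    {"xyz": [0,0,0.25],"spin": 0},
    {"xyz": [0,0,0.25],"spin": 0},
    {"xyz": [0,0,0.25],"spin": 0},
    {"xyz": [0,0,0.2],"spin": 0},
    {"xyz": [0,0,0.15],"spin": 0},
    {"xyz": [0,0,0.1],"spin": 0},
    {"xyz": [0,0,0.05],"spin": 0},
    {"xyz": [0,0,0.02],"spin": 0},
    {"xyz": [0,0,0],"spin": 0},
  ],
)

```text
time: 33.2
tool_pos: [574.4, 20.6, 27.0]
tcp_rot: [3.141, -0.0, 1.56]
contact_force: [-0.3, -0.6, -1.7]
grip_width: 44.1
finger_force: 30.0
```

Emit:
jog_arm(
  targets=[
    {"xyz": [0,0,0],"spin": 0},
    {"xyz": [0,0,0],"spin": 0},
    {"xyz": [0,0,0],"spin": 0},
    {"xyz": [0,0,0],"spin": 0},
    {"xyz": [0,0,-0.1],"spin": 0},
    {"xyz": [0,0,-0.3],"spin": 0},
    {"xyz": [0,0,-0.5],"spin": 0},
    {"xyz": [0,0,-0.5],"spin": 0},
    {"xyz": [0,0,-0.4],"spin": 0},
    {"xyz": [0,0,-0.3],"spin": 0},
  ],
  gripper=62,
)

```text
time: 34.45
tool_pos: [574.4, 20.6, 197.1]
tcp_rot: [3.139, 0.0, 1.56]
contact_force: [0.3, 1.0, 0.4]
grip_width: 56.9
finger_force: 0.0
```

```bash
python3 - <<'E'
from h2 import *
go(557,186.5,170,3.131)
E
```

```text
t 34.5 pos [574.4  20.6 197.1] rpy [3.139 0.    1.56 ] q6 -0.09 F [0.3 1.  0.4] w 56.9 ff 0.0
units x,y,z [np.float64(0.24), np.float64(2.071), np.float64(0.339)] spin -15.71
```

Emit:
jog_arm(
  targets=[
    {"xyz": [0,0,0],"spin": -1},
    {"xyz": [0,0,0],"spin": -1},
    {"xyz": [0,0,0],"spin": -1},
    {"xyz": [0,0,0],"spin": -1},
    {"xyz": [0,0,0],"spin": -1},
    {"xyz": [0,0,0],"spin": -1},
    {"xyz": [0,0,0],"spin": -1},
    {"xyz": [0,0,0],"spin": -1},
    {"xyz": [0,0,0],"spin": -1},
    {"xyz": [0,0,0],"spin": -1},
  ],
  gripper=50,
)

```text
time: 35.7
tool_pos: [574.1, 20.6, 195.3]
tcp_rot: [3.141, 0.0, 2.563]
contact_force: [0.2, -0.5, 0.5]
grip_width: 45.5
finger_force: 0.0
```

Emit:
jog_arm(
  targets=[
    {"xyz": [0,0,0],"spin": -1},
    {"xyz": [0,0,0],"spin": -1},
    {"xyz": [0,0,0],"spin": -1},
    {"xyz": [0,0,0],"spin": -1},
    {"xyz": [0,0,0],"spin": -1},
    {"xyz": [0.04,0.27,0],"spin": -0.71},
    {"xyz": [0.05,0.45,0],"spin": 0},
    {"xyz": [0.05,0.45,0],"spin": 0},
    {"xyz": [0.05,0.45,0],"spin": 0},
    {"xyz": [0.05,0.45,0],"spin": 0},
  ],
)

```text
time: 36.95
tool_pos: [558.0, 187.7, 195.4]
tcp_rot: [3.141, 0.001, 3.131]
contact_force: [0.3, -0.2, -0.3]
grip_width: 45.9
finger_force: 0.0
```

```bash
python3 - <<'E'
from h2 import *
im=np.array(bot.capture('top'))
cv2.imwrite('pics/g7.png',cv2.resize(im[120:300,180:440],None,fx=3,fy=3))
for a,c,r in pieces(im=im):
    if a>100: print(a,c,onz('top',*c,48).round(1),[onz('top',*p,48)[:2].round(0).tolist() for p in cv2.boxPoints(r)])
go(557,186.5,85,3.131)
E
```

```text
148 [105.9  64. ] [923.3 393.6  48. ] [[938.0, 430.0], [942.0, 368.0], [905.0, 363.0], [901.0, 424.0]]
215 [169.5  80.3] [870.1 222.1  48. ] [[867.0, 274.0], [883.0, 274.0], [873.0, 165.0], [857.0, 166.0]]
294 [150.7 153.6] [669.5 263.2  48. ] [[723.0, 295.0], [722.0, 252.0], [618.0, 248.0], [620.0, 290.0]]
736 [268.4 190.9] [564.2 -32.1  48. ] [[579.0, 35.0], [612.0, -71.0], [551.0, -89.0], [519.0, 16.0]]
248 [227.5 200.6] [542.6  68.7  48. ] [[560.0, 90.0], [559.0, 48.0], [524.0, 48.0], [525.0, 89.0]]
418 [191.7 290.1] [330.3 152.3  48. ] [[314.0, 215.0], [363.0, 110.0], [343.0, 100.0], [295.0, 204.0]]
t 37.0 pos [557.2 191.9 195.4] rpy [3.139 0.    3.133] q6 -1.36 F [-1.8  2.1  0.1] w 45.7 ff 0.0
units x,y,z [np.float64(0.002), np.float64(-0.067), np.float64(1.38)] spin 0.02
```

View pics/g7.png

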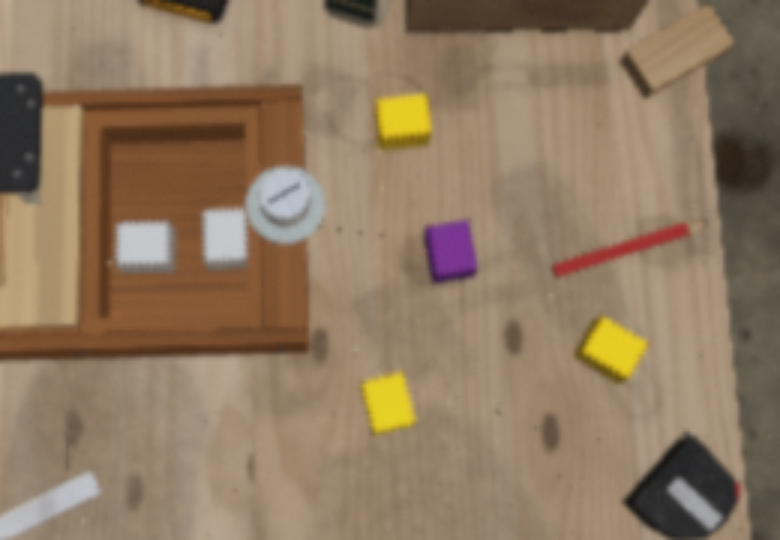

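```bash
python3 - <<'E'
from h2 import *
im=np.array(bot.capture('scene'))
cv2.imwrite('pics/g8.png',cv2.resize(im[150:240,200:320],None,fx=6.6,fy=6.6,interpolation=2))
for z in (48,60,96): print(z,onz('top',180+225/3,120+235/3,z).round(1),proj('scene',onz('top',180+225/3,120+235/3,z)).round(1),(proj('scene',onz('top',180+225/3,120+235/3,z))-[200,150])*6.6)
print((proj('scene',onz('top',180+143/3,120+245/3,48))-[200,150])*6.6)
E
```

```text
48 [546.4   1.1  48. ] [263.  204.8] [416.06388735 361.95999195]
60 [5.437e+02 1.000e-01 6.000e+01] [262.3 201.7] [411.13819172 341.47419978]
96 [535.7  -2.8  96. ] [260.  192.1] [395.87697218 278.00333296]
[311.14495262 273.30045643]
```

View pics/g8.png

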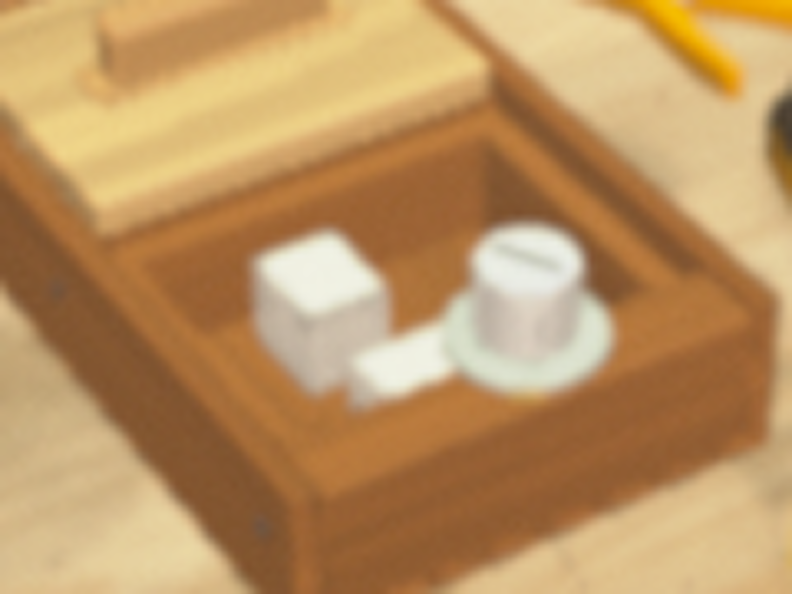

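Both offcuts lie flat in the well: piece 1 at about (320,300) and piece 2 at about (410,360) in the crop. That matches tops at z≈48, below the rim. Next I'll fetch the hatch.

Emit:
jog_arm(
  targets=[
    {"xyz": [0,0,0],"spin": 0},
    {"xyz": [0,0,0],"spin": 0},
    {"xyz": [0,0,0.3],"spin": 0},
    {"xyz": [0,0,0.3],"spin": 0},
    {"xyz": [0,0,0.2],"spin": 0},
    {"xyz": [0,0,0.2],"spin": 0},
    {"xyz": [0,0,0.15],"spin": 0},
    {"xyz": [0,0,0.1],"spin": 0},
    {"xyz": [0,0,0.08],"spin": 0},
    {"xyz": [0,0,0],"spin": 0},
  ],
)

```text
time: 38.3
tool_pos: [558.1, 186.6, 88.1]
tcp_rot: [-3.142, -0.0, 3.131]
contact_force: [-0.3, 0.1, 0.2]
grip_width: 45.9
finger_force: 0.0
```

```bash
python3 - <<'E'
from h2 import *
go(557,186.5,85,3.131)
E
```

```text
t 38.3 pos [558.1 186.6  88.1] rpy [-3.142 -0.     3.131] q6 -1.37 F [-0.3  0.1  0.2] w 45.9 ff 0.0
units x,y,z [np.float64(0.014), np.float64(-0.002), np.float64(0.038)] spin -0.0
```

Emit:
jog_arm(
  targets=[
    {"xyz": [0.01,0,0.03],"spin": 0},
    {"xyz": [0,0,0],"spin": 0},
    {"xyz": [0,0,0],"spin": 0},
    {"xyz": [0,0,0],"spin": 0},
    {"xyz": [0,0,0],"spin": 0},
    {"xyz": [0,0,0],"spin": 0},
    {"xyz": [0,0,0],"spin": 0},
    {"xyz": [0,0,0],"spin": 0},
    {"xyz": [0,0,0],"spin": 0},
    {"xyz": [0,0,0],"spin": 0},
  ],
  gripper=0,
)

```text
time: 39.55
tool_pos: [557.6, 186.6, 86.2]
tcp_rot: [3.141, 0.0, 3.131]
contact_force: [-0.1, -1.0, 4.1]
grip_width: 17.8
finger_force: 30.0
```

Emit:
jog_arm(
  targets=[
    {"xyz": [0,0,-0.02],"spin": 0},
    {"xyz": [0,0,-0.02],"spin": 0},
    {"xyz": [0,0,-0.02],"spin": 0},
    {"xyz": [0,0,0],"spin": 0},
    {"xyz": [0,-0.05,0],"spin": 0},
    {"xyz": [0,-0.15,0],"spin": 0},
    {"xyz": [0,-0.2,0],"spin": 0},
    {"xyz": [0,-0.2,0],"spin": 0},
    {"xyz": [0,-0.2,0],"spin": 0},
    {"xyz": [0,-0.2,0],"spin": 0},
  ],
)

```text
time: 40.8
tool_pos: [556.6, 105.2, 90.8]
tcp_rot: [3.142, 0.0, 3.13]
contact_force: [-0.0, 0.4, -3.7]
grip_width: 17.9
finger_force: 30.0
```

```bash
python3 - <<'E'
from h2 import *
go(555.5,41,89,3.131)
E
```

```text
t 40.8 pos [556.6 105.2  90.8] rpy [3.142 0.    3.13 ] q6 -1.51 F [-0.   0.4 -3.7] w 17.9 ff 30.0
units x,y,z [np.float64(0.005), np.float64(-0.803), np.float64(0.022)] spin -0.01
```

Emit:
jog_arm(
  targets=[
    {"xyz": [0,-0.2,0],"spin": 0},
    {"xyz": [0,-0.2,0],"spin": 0},
    {"xyz": [0,-0.15,0],"spin": 0},
    {"xyz": [0,-0.1,0],"spin": 0},
    {"xyz": [0,-0.08,0],"spin": 0},
    {"xyz": [0,-0.05,0],"spin": 0},
    {"xyz": [0,-0.02,0],"spin": 0},
    {"xyz": [0,0,0],"spin": 0},
    {"xyz": [0,0,0],"spin": 0},
    {"xyz": [0,0,0],"spin": 0},
  ],
)

```text
time: 42.05
tool_pos: [555.9, 42.8, 90.7]
tcp_rot: [3.142, 0.0, 3.131]
contact_force: [-0.4, -0.4, -3.7]
grip_width: 17.6
finger_force: 30.0
```

Emit:
jog_arm(
  targets=[
    {"xyz": [0,0,0.04],"spin": 0},
    {"xyz": [0,0,0.03],"spin": 0},
    {"xyz": [0,0,0.02],"spin": 0},
    {"xyz": [0,0,0.02],"spin": 0},
    {"xyz": [0,0,0.02],"spin": 0},
    {"xyz": [0,0,0.01],"spin": 0},
    {"xyz": [0,0,0],"spin": 0},
    {"xyz": [0,0,0],"spin": 0},
    {"xyz": [0,0,0],"spin": 0},
    {"xyz": [0,0,0],"spin": 0},
  ],
)

```text
time: 43.3
tool_pos: [555.9, 42.6, 79.6]
tcp_rot: [3.142, 0.0, 3.131]
contact_force: [0.9, 0.4, -5.2]
grip_width: 17.9
finger_force: 30.0
```

```bash
python3 - <<'E'
from h2 import *
go(555.5,41,79,3.131)
E
```

```text
t 43.3 pos [555.9  42.6  79.6] rpy [3.142 0.    3.131] q6 -1.62 F [ 0.9  0.4 -5.2] w 17.9 ff 30.0
units x,y,z [np.float64(0.005), np.float64(-0.02), np.float64(0.007)] spin -0.0
```

Emit:
jog_arm(
  targets=[
    {"xyz": [0,-0.02,0],"spin": 0},
    {"xyz": [0,0,0.008],"spin": 0},
    {"xyz": [0,0,0.008],"spin": 0},
    {"xyz": [0,0,0],"spin": 0},
    {"xyz": [0,0,0],"spin": 0},
    {"xyz": [0,0,0],"spin": 0},
    {"xyz": [0,0,0],"spin": 0},
    {"xyz": [0,0,0],"spin": 0},
    {"xyz": [0,0,0],"spin": 0},
    {"xyz": [0,0,0],"spin": 0},
  ],
)

```text
time: 44.55
tool_pos: [555.8, 41.2, 79.1]
tcp_rot: [3.141, 0.0, 3.131]
contact_force: [-3.6, 2.8, 5.7]
grip_width: 18.2
finger_force: 30.0
```

Emit:
jog_arm(
  targets=[
    {"xyz": [0,0,0],"spin": 0},
    {"xyz": [0,0,0],"spin": 0},
    {"xyz": [0,0,0],"spin": 0},
    {"xyz": [0,0,0],"spin": 0},
    {"xyz": [0,0,-0.1],"spin": 0},
    {"xyz": [0,0,-0.3],"spin": 0},
    {"xyz": [0,0,-0.4],"spin": 0},
    {"xyz": [0,0,-0.4],"spin": 0},
    {"xyz": [0,0,-0.2],"spin": 0},
    {"xyz": [0,0,0],"spin": 0},
  ],
  gripper=50,
)

```text
time: 45.8
tool_pos: [556.7, 41.0, 192.0]
tcp_rot: [-3.141, 0.004, 3.131]
contact_force: [-0.5, -0.1, -0.5]
grip_width: 46.3
finger_force: 0.0
```

```bash
python3 - <<'E'
from h2 import *
im=np.array(bot.capture('scene'))
cv2.imwrite('pics/g9.png',cv2.resize(im[130:250,180:330],None,fx=5,fy=5,interpolation=2))
go(556.5,-52,150,-1.5)
E
```

```text
t 45.9 pos [556.   41.  190.7] rpy [3.142e+00 1.000e-03 3.131e+00] q6 -1.62 F [-0.4 -0.3 -0.6] w 45.8 ff 0.0
units x,y,z [np.float64(1.16), np.float64(0.076), np.float64(0.508)] spin -16.52
```

View pics/g9.png

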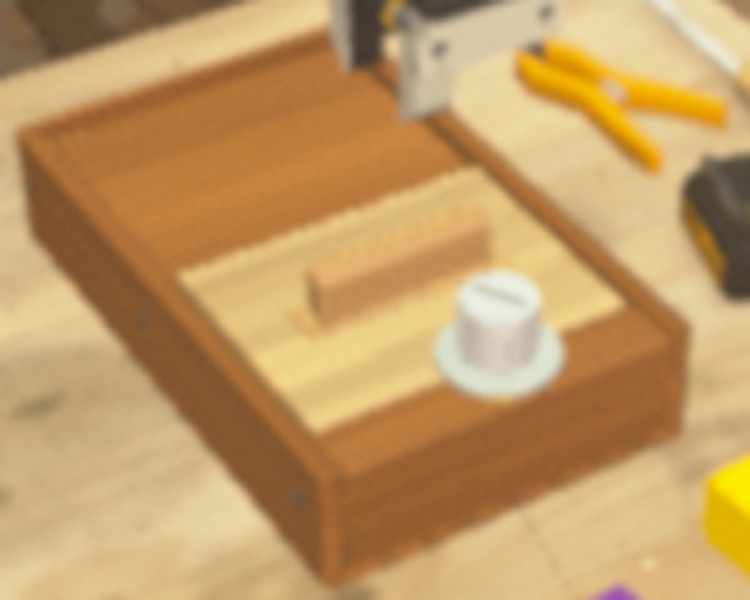

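The hatch sits flush again: this crop is identical to the start picture, and the knob is at (500,320). I'll fix the knob axis and go there.

```bash
python3 - <<'E'
from h2 import *
def tri(a,b):
    e1,d1=ray('top',*a);e2,d2=ray('scene',*b)
    d1/=np.linalg.norm(d1);d2/=np.linalg.norm(d2)
    s=np.linalg.lstsq(np.c_[d1,-d2],e2-e1,rcond=None)[0]; return ((e1+s[0]*d1+e2+s[1]*d2)/2).round(1),np.linalg.norm(e1+s[0]*d1-e2-s[1]*d2).round(1)
print('top',tri((180+284/3,120+193/3),(180+500/5,130+292/5)))
print('washer',tri((180+285.5/3,120+204.5/3),(180+500/5,130+348/5)))
for z in (125,129): print(onz('top',180+284/3,120+193/3,z),onz('scene',280,188.4,z))
for z in (92,96): print(onz('top',180+285.5/3,120+204.5/3,z),onz('scene',280,199.6,z))
go(557,-52,165,-2.04)
E
```

```text
top (array([560.4, -50.6, 128.7]), np.float64(2.0))
washer (array([560.3, -50.8,  94.8]), np.float64(2.9))
[560.40491673 -50.09473325 125.        ] [564.07208944 -46.85704984 125.        ]
[559.36776728 -50.21008774 129.        ] [561.25784795 -51.0317558  129.        ]
[559.66139179 -50.1152548   92.        ] [563.74134117 -48.2265251   92.        ]
[558.66708339 -50.22613082  96.        ] [561.0545603  -52.20739633  96.        ]
t 45.9 pos [556.   41.  190.7] rpy [3.142e+00 1.000e-03 3.131e+00] q6 -1.62 F [-0.4 -0.3 -0.6] w 45.8 ff 0.0
units x,y,z [np.float64(1.031), np.float64(-0.537), np.float64(0.321)] spin -11.12
```

Emit:
jog_arm(
  targets=[
    {"xyz": [0,0,0],"spin": -1},
    {"xyz": [0,0,0],"spin": -1},
    {"xyz": [0,0,0],"spin": -1},
    {"xyz": [0,0,0],"spin": -1},
    {"xyz": [0,0,0],"spin": -1},
    {"xyz": [0,0,0],"spin": -1},
    {"xyz": [0,0,0],"spin": -1},
    {"xyz": [0,0,0],"spin": -1},
    {"xyz": [0,0,0],"spin": -1},
    {"xyz": [0,0,0],"spin": -1},
  ],
  gripper=70,
)

```text
time: 47.1
tool_pos: [555.2, 41.0, 188.9]
tcp_rot: [3.139, -0.001, -2.149]
contact_force: [-0.3, -0.3, 0.1]
grip_width: 64.5
finger_force: 0.0
```

Emit:
jog_arm(
  targets=[
    {"xyz": [0,0,0],"spin": -1},
    {"xyz": [0.25,-0.138,0],"spin": -0.12},
    {"xyz": [0.25,-0.138,0],"spin": 0},
    {"xyz": [0.25,-0.138,0],"spin": 0},
    {"xyz": [0.25,-0.138,0],"spin": 0},
    {"xyz": [0,0,0],"spin": 0},
    {"xyz": [0,0,0.15],"spin": 0},
    {"xyz": [0,0,0.15],"spin": 0},
    {"xyz": [0,0,0],"spin": 0},
    {"xyz": [0,0,0],"spin": 0},
  ],
)

```text
time: 48.35
tool_pos: [558.9, -50.0, 166.2]
tcp_rot: [3.142, 0.0, -2.04]
contact_force: [0.1, 0.2, 0.1]
grip_width: 64.4
finger_force: 0.0
```

```bash
python3 - <<'E'
from h2 import *
go(559,-51,103,-2.04)
E
```

```text
t 48.4 pos [558.9 -50.  166.2] rpy [ 3.142  0.    -2.04 ] q6 -2.9 F [0.1 0.2 0.1] w 64.4 ff 0.0
units x,y,z [np.float64(0.011), np.float64(-0.007), np.float64(0.79)] spin 0.0
```

Emit:
jog_arm(
  targets=[
    {"xyz": [0.011,-0.007,0.15],"spin": 0},
    {"xyz": [0,0,0.15],"spin": 0},
    {"xyz": [0,0,0.15],"spin": 0},
    {"xyz": [0,0,0.12],"spin": 0},
    {"xyz": [0,0,0.1],"spin": 0},
    {"xyz": [0,0,0.08],"spin": 0},
    {"xyz": [0,0,0.04],"spin": 0},
    {"xyz": [0,0,0],"spin": 0},
    {"xyz": [0,0,0],"spin": 0},
    {"xyz": [0,0,0],"spin": 0},
  ],
)

```text
time: 49.6
tool_pos: [559.1, -51.4, 103.3]
tcp_rot: [-3.141, 0.0, -2.04]
contact_force: [-0.1, 0.6, -0.4]
grip_width: 64.5
finger_force: 0.0
```

Emit:
jog_arm(
  targets=[
    {"xyz": [0,0,0],"spin": 0},
    {"xyz": [0,0,0],"spin": 0},
    {"xyz": [0,0,0],"spin": 0},
    {"xyz": [0,0,0],"spin": 0},
    {"xyz": [0,0,0],"spin": 0},
    {"xyz": [0,0,0],"spin": 0},
    {"xyz": [0,0,0],"spin": 0},
    {"xyz": [0,0,0],"spin": 0},
    {"xyz": [0,0,0],"spin": 0},
    {"xyz": [0,0,0],"spin": 0},
  ],
  gripper=0,
)

```text
time: 50.85
tool_pos: [557.8, -50.8, 103.0]
tcp_rot: [3.139, -0.0, -2.04]
contact_force: [-5.0, 1.8, 4.0]
grip_width: 37.2
finger_force: 30.0
```

```bash
python3 - <<'E'
from h2 import *
go(559,-51,103,-2.04); print(bot.get_obs()['moment'])
E
```

```text
t 50.9 pos [557.8 -50.8 103. ] rpy [ 3.139 -0.    -2.04 ] q6 -2.9 F [-5.   1.8  4. ] w 37.2 ff 30.0
units x,y,z [np.float64(-0.005), np.float64(-0.015), np.float64(0.0)] spin -0.0
[ 0.45975653  0.92434773 -0.03147071]
```

Emit:
jog_arm(
  targets=[
    {"xyz": [0,0.018,0],"spin": 0.5},
    {"xyz": [0,0,0.0016],"spin": 1},
    {"xyz": [0,0,0.0016],"spin": 1},
    {"xyz": [0,0,0.0016],"spin": 1},
    {"xyz": [0,0,0.0016],"spin": 1},
    {"xyz": [0,0,0.0016],"spin": 1},
    {"xyz": [0,0,0.0016],"spin": 1},
    {"xyz": [0,0,0.0016],"spin": 1},
    {"xyz": [0,0,0.0016],"spin": 1},
    {"xyz": [0,0,0.0016],"spin": 1},
  ],
)

```text
time: 52.1
tool_pos: [556.8, -49.6, 101.8]
tcp_rot: [3.139, -0.001, -2.994]
contact_force: [-2.8, 4.8, 4.0]
grip_width: 37.9
finger_force: 30.0
```

```bash
python3 - <<'E'
from h2 import *
go(557.8,-50.8,101.8); print(bot.get_obs()['moment'])
im=np.array(bot.capture('top')); cv2.imwrite('pics/k.png',im)
E
```

```text
t 52.1 pos [556.8 -49.6 101.8] rpy [ 3.139e+00 -1.000e-03 -2.994e+00] q6 -1.95 F [-2.8  4.8  4. ] w 37.9 ff 30.0
units x,y,z [np.float64(-0.01), np.float64(-0.017), np.float64(0.0)] spin -0.0
[0.93136181 0.5895941  0.06948882]
```

Emit:
jog_arm(
  targets=[
    {"xyz": [0.007,0.02,0],"spin": 0.5},
    {"xyz": [0,0,0.0016],"spin": 1},
    {"xyz": [0,0,0.0016],"spin": 1},
    {"xyz": [0,0,0.0016],"spin": 1},
    {"xyz": [0,0,0.0016],"spin": 1},
    {"xyz": [0,0,0.0016],"spin": 1},
    {"xyz": [0,0,0.0016],"spin": 1},
    {"xyz": [0,0,0.0016],"spin": 1},
    {"xyz": [0,0,0.0016],"spin": 1},
    {"xyz": [0,0,0.0016],"spin": 1},
  ],
)

```text
time: 53.4
tool_pos: [557.2, -48.1, 100.7]
tcp_rot: [3.14, -0.001, 2.34]
contact_force: [1.3, 5.0, -1.0]
grip_width: 37.6
finger_force: 30.0
```

```bash
python3 - <<'E'
from h2 import *
go(556,-49,100.6); print(bot.get_obs()['moment'])
E
```

```text
t 53.4 pos [557.2 -48.1 100.7] rpy [ 3.14e+00 -1.00e-03  2.34e+00] q6 -0.99 F [ 1.3  5.  -1. ] w 37.6 ff 30.0
units x,y,z [np.float64(0.002), np.float64(-0.018), np.float64(0.001)] spin -0.0
[ 0.89675258 -0.19848732  0.04681618]
```

Emit:
jog_arm(
  targets=[
    {"xyz": [-0.014,0.012,0],"spin": 0.5},
    {"xyz": [0,0,0.0016],"spin": 1},
    {"xyz": [0,0,0.0016],"spin": 1},
    {"xyz": [0,0,0.0016],"spin": 1},
    {"xyz": [0,0,0.0016],"spin": 1},
    {"xyz": [0,0,0.0016],"spin": 1},
    {"xyz": [0,0,0.0016],"spin": 1},
    {"xyz": [0,0,0.0016],"spin": 1},
    {"xyz": [0,0,0.0016],"spin": 1},
    {"xyz": [0,0,0.0016],"spin": 1},
  ],
)

```text
time: 54.65
tool_pos: [558.7, -47.7, 99.5]
tcp_rot: [3.141, -0.003, 1.39]
contact_force: [1.8, 6.7, -0.8]
grip_width: 37.2
finger_force: 30.0
```

```bash
python3 - <<'E'
from h2 import *
go(558.5,-49.4,99.4); print(bot.get_obs()['moment'])
E
```

```text
t 54.6 pos [558.7 -47.7  99.5] rpy [ 3.141e+00 -3.000e-03  1.390e+00] q6 -0.04 F [ 1.8  6.7 -0.8] w 37.2 ff 30.0
units x,y,z [np.float64(-0.021), np.float64(0.002), np.float64(0.001)] spin -0.0
[ 1.16221737 -0.15893133  0.04802539]
```

Emit:
jog_arm(
  targets=[
    {"xyz": [0,0,0.0016],"spin": 1},
    {"xyz": [0,0,0.0016],"spin": 1},
    {"xyz": [0,0,0.0016],"spin": 1},
    {"xyz": [0,0,0.0016],"spin": 1},
    {"xyz": [0,0,0.0016],"spin": 1},
    {"xyz": [0,0,0.0016],"spin": 1},
    {"xyz": [0,0,0.0016],"spin": 1},
    {"xyz": [0,0,0.0016],"spin": 1},
    {"xyz": [0,0,0.0016],"spin": 1},
    {"xyz": [0,0,0.0016],"spin": 1},
  ],
)

```text
time: 55.9
tool_pos: [559.9, -48.6, 98.2]
tcp_rot: [3.141, -0.004, 0.39]
contact_force: [4.4, 3.4, -3.4]
grip_width: 37.1
finger_force: 30.0
```

Emit:
jog_arm(
  targets=[
    {"xyz": [0,0,0.0016],"spin": 1},
    {"xyz": [0,0,0.0016],"spin": 1},
    {"xyz": [0,0,0.0016],"spin": 1},
    {"xyz": [0,0,0.0016],"spin": 1},
    {"xyz": [0,0,0.0016],"spin": 1},
    {"xyz": [0,0,0.0016],"spin": 1},
    {"xyz": [0,0,0.0016],"spin": 1},
    {"xyz": [0,0,0.0016],"spin": 1},
    {"xyz": [0,0,0.0016],"spin": 1},
    {"xyz": [0,0,0.0016],"spin": 1},
  ],
)

```text
time: 57.15
tool_pos: [559.8, -50.1, 97.0]
tcp_rot: [-3.141, -0.003, -0.61]
contact_force: [3.6, -2.2, -3.4]
grip_width: 37.0
finger_force: 30.0
```

Emit:
jog_arm(
  targets=[
    {"xyz": [0,0,0.0016],"spin": 1},
    {"xyz": [0,0,0.0016],"spin": 1},
    {"xyz": [0,0,0.0016],"spin": 1},
    {"xyz": [0,0,0.0016],"spin": 1},
    {"xyz": [0,0,0.0016],"spin": 1},
    {"xyz": [0,0,0.0016],"spin": 1},
    {"xyz": [0,0,0.0016],"spin": 1},
    {"xyz": [0,0,0.0016],"spin": 1},
    {"xyz": [0,0,0.0016],"spin": 1},
    {"xyz": [0,0,0],"spin": 0},
  ],
)

```text
time: 58.4
tool_pos: [558.6, -50.8, 95.8]
tcp_rot: [-3.141, -0.002, -1.508]
contact_force: [-0.5, -5.6, -1.3]
grip_width: 37.6
finger_force: 30.0
```

```bash
python3 - <<'E'
from h2 import *
go(558.5,-49.4,95); print(bot.get_obs()['moment'])
E
```

```text
t 58.4 pos [558.6 -50.8  95.8] rpy [-3.141e+00 -2.000e-03 -1.508e+00] q6 2.85 F [-0.5 -5.6 -1.3] w 37.6 ff 30.0
units x,y,z [np.float64(-0.017), np.float64(-0.0), np.float64(0.01)] spin -0.0
[-0.76609817  0.21125027 -0.05963627]
```

Emit:
jog_arm(
  targets=[
    {"xyz": [0,0,0],"spin": 0},
    {"xyz": [0,0,0],"spin": 0},
    {"xyz": [0,0,0],"spin": 0},
    {"xyz": [0,0,0],"spin": 0},
    {"xyz": [0,0,0],"spin": -1},
    {"xyz": [0,0,0],"spin": -1},
    {"xyz": [0,0,0],"spin": -1},
    {"xyz": [0,0,0],"spin": -1},
    {"xyz": [0,0,0],"spin": -1},
    {"xyz": [0,0,0],"spin": -1},
  ],
  gripper=65,
)

```text
time: 59.65
tool_pos: [558.3, -49.3, 95.9]
tcp_rot: [-3.141, 0.0, -0.904]
contact_force: [-0.8, -0.2, -0.7]
grip_width: 59.5
finger_force: 0.0
```

Emit:
jog_arm(
  targets=[
    {"xyz": [0,0,0],"spin": -1},
    {"xyz": [0,0,0],"spin": -1},
    {"xyz": [0,0,0],"spin": -1},
    {"xyz": [0,0,0],"spin": -1},
    {"xyz": [0,0,0],"spin": -1},
    {"xyz": [0,0,0],"spin": -1},
    {"xyz": [0,0,0],"spin": -1},
    {"xyz": [0,0,0],"spin": -1},
    {"xyz": [0,0,0],"spin": -1},
    {"xyz": [0,0,0],"spin": -1},
  ],
)

```text
time: 60.9
tool_pos: [558.3, -49.3, 95.9]
tcp_rot: [-3.142, -0.0, 0.096]
contact_force: [-0.4, -0.5, -0.4]
grip_width: 60.0
finger_force: 0.0
```

Emit:
jog_arm(
  targets=[
    {"xyz": [0,0,0],"spin": -1},
    {"xyz": [0,0,0],"spin": -1},
    {"xyz": [0,0,0],"spin": -1},
    {"xyz": [0,0,0],"spin": -1},
    {"xyz": [0,0,0],"spin": -1},
    {"xyz": [0,0,0],"spin": -1},
    {"xyz": [0,0,0],"spin": -1},
    {"xyz": [0,0,0],"spin": -1},
    {"xyz": [0,0,0],"spin": -1},
    {"xyz": [0,0,0],"spin": -1},
  ],
)

```text
time: 62.15
tool_pos: [558.3, -49.3, 95.9]
tcp_rot: [3.142, -0.0, 1.096]
contact_force: [-0.2, -0.7, -0.5]
grip_width: 59.7
finger_force: 0.0
```

Emit:
jog_arm(
  targets=[
    {"xyz": [0,0,0],"spin": -1},
    {"xyz": [0,0,0],"spin": -1},
    {"xyz": [0,0,0],"spin": -1},
    {"xyz": [0,0,0],"spin": -1},
    {"xyz": [0,0,0],"spin": -1},
    {"xyz": [0,0,0],"spin": -1},
    {"xyz": [0,0,0],"spin": -1},
    {"xyz": [0,0,0],"spin": -1},
    {"xyz": [0,0,0],"spin": -1},
    {"xyz": [0,0,0],"spin": -1},
  ],
)

```text
time: 63.4
tool_pos: [558.3, -49.3, 95.9]
tcp_rot: [3.141, -0.0, 2.096]
contact_force: [0.8, 0.4, 0.6]
grip_width: 59.9
finger_force: 0.0
```

Emit:
jog_arm(
  targets=[
    {"xyz": [0,0,0],"spin": -1},
    {"xyz": [0,0,0],"spin": -1},
    {"xyz": [0,0,0],"spin": -1},
    {"xyz": [0,0,0],"spin": -1},
    {"xyz": [0,0,0],"spin": -1},
    {"xyz": [0,0,0],"spin": -1},
    {"xyz": [0,0,0],"spin": -1},
    {"xyz": [0,0,0],"spin": -1},
    {"xyz": [0,0,0],"spin": -1},
    {"xyz": [0,0,0],"spin": -1},
  ],
)

```text
time: 64.65
tool_pos: [558.3, -49.3, 95.9]
tcp_rot: [3.141, 0.0, 3.096]
contact_force: [0.6, -0.1, 0.1]
grip_width: 59.9
finger_force: 0.0
```

Emit:
jog_arm(
  targets=[
    {"xyz": [0,0,0],"spin": -1},
    {"xyz": [0,0,0],"spin": -1},
    {"xyz": [0,0,0],"spin": -1},
    {"xyz": [0,0,0],"spin": -1},
    {"xyz": [0,0,0],"spin": -1},
    {"xyz": [0,0,0],"spin": -1},
    {"xyz": [0,0,0],"spin": -1},
    {"xyz": [0,0,0],"spin": -1},
    {"xyz": [0,0,0],"spin": -1},
    {"xyz": [0,0,0],"spin": -1},
  ],
)

```text
time: 65.9
tool_pos: [558.3, -49.3, 95.9]
tcp_rot: [-3.142, 0.0, -2.187]
contact_force: [0.1, 0.4, 0.0]
grip_width: 59.4
finger_force: 0.0
```

Emit:
jog_arm(
  targets=[
    {"xyz": [0,0,0],"spin": -1},
    {"xyz": [0,0,0],"spin": 0},
    {"xyz": [0,0,0],"spin": 0},
    {"xyz": [0,0,0],"spin": 0},
    {"xyz": [0,0,0],"spin": 0},
    {"xyz": [0,0,0],"spin": 0},
    {"xyz": [0,0,0],"spin": 0},
    {"xyz": [0,0,0],"spin": 0},
    {"xyz": [0,0,0],"spin": 0},
    {"xyz": [0,0,0],"spin": 0},
  ],
)

```text
time: 67.15
tool_pos: [558.3, -49.4, 95.9]
tcp_rot: [-3.142, 0.0, -2.09]
contact_force: [0.3, 0.2, -0.4]
grip_width: 59.4
finger_force: 0.0
```

```bash
python3 - <<'E'
from h2 import *
go(558.5,-49.4,95.5); print(bot.get_obs()['moment'])
E
```

```text
t 67.2 pos [558.3 -49.4  95.9] rpy [-3.142  0.    -2.09 ] q6 -2.85 F [ 0.3  0.2 -0.4] w 59.4 ff 0.0
units x,y,z [np.float64(-0.001), np.float64(-0.002), np.float64(0.005)] spin -0.0
[0.08933283 0.12459724 0.00238449]
```

Emit:
jog_arm(
  targets=[
    {"xyz": [0,0,0],"spin": 0},
    {"xyz": [0,0,0],"spin": 0},
    {"xyz": [0,0,0],"spin": 0},
    {"xyz": [0,0,0],"spin": 0},
    {"xyz": [0,0,0],"spin": 0},
    {"xyz": [0,0,0],"spin": 0},
    {"xyz": [0,0,0],"spin": 0},
    {"xyz": [0,0,0.0016],"spin": 1},
    {"xyz": [0,0,0.0016],"spin": 1},
    {"xyz": [0,0,0.0016],"spin": 1},
  ],
  gripper=0,
)

```text
time: 68.4
tool_pos: [558.2, -49.3, 95.5]
tcp_rot: [3.141, 0.0, -2.394]
contact_force: [-0.8, 0.8, -0.5]
grip_width: 37.5
finger_force: 30.0
```

Emit:
jog_arm(
  targets=[
    {"xyz": [0,0,0.0016],"spin": 1},
    {"xyz": [0,0,0.0016],"spin": 1},
    {"xyz": [0,0,0.0016],"spin": 1},
    {"xyz": [0,0,0.0016],"spin": 1},
    {"xyz": [0,0,0.0016],"spin": 1},
    {"xyz": [0,0,0.0016],"spin": 1},
    {"xyz": [0,0,0.0016],"spin": 1},
    {"xyz": [0,0,0.0016],"spin": 1},
    {"xyz": [0,0,0.0016],"spin": 1},
    {"xyz": [0,0,0.0016],"spin": 1},
  ],
)

```text
time: 69.65
tool_pos: [558.2, -49.1, 94.2]
tcp_rot: [3.141, -0.0, 2.89]
contact_force: [-0.0, 1.1, 0.6]
grip_width: 37.5
finger_force: 30.0
```

Emit:
jog_arm(
  targets=[
    {"xyz": [0,0,0.0016],"spin": 1},
    {"xyz": [0,0,0.0016],"spin": 1},
    {"xyz": [0,0,0.0016],"spin": 1},
    {"xyz": [0,0,0.0016],"spin": 1},
    {"xyz": [0,0,0.0016],"spin": 1},
    {"xyz": [0,0,0.0016],"spin": 1},
    {"xyz": [0,0,0.0016],"spin": 1},
    {"xyz": [0,0,0.0016],"spin": 1},
    {"xyz": [0,0,0.0016],"spin": 1},
    {"xyz": [0,0,0.0016],"spin": 1},
  ],
)

```text
time: 70.9
tool_pos: [558.4, -49.0, 92.9]
tcp_rot: [3.141, -0.0, 1.89]
contact_force: [1.0, 1.5, 0.2]
grip_width: 37.5
finger_force: 30.0
```

Emit:
jog_arm(
  targets=[
    {"xyz": [0,0,0.0016],"spin": 1},
    {"xyz": [0,0,0.0016],"spin": 1},
    {"xyz": [0,0,0.0016],"spin": 1},
    {"xyz": [0,0,0.0016],"spin": 1},
    {"xyz": [0,0,0.0016],"spin": 1},
    {"xyz": [0,0,0.0016],"spin": 1},
    {"xyz": [0,0,0.0016],"spin": 1},
    {"xyz": [0,0,0.0016],"spin": 1},
    {"xyz": [0,0,0.0016],"spin": 1},
    {"xyz": [0,0,0.0016],"spin": 1},
  ],
)

```text
time: 72.15
tool_pos: [558.6, -49.1, 91.7]
tcp_rot: [3.141, -0.001, 0.89]
contact_force: [1.2, 1.9, -0.9]
grip_width: 37.6
finger_force: 30.0
```

Emit:
jog_arm(
  targets=[
    {"xyz": [0,0,0.0016],"spin": 1},
    {"xyz": [0,0,0.0016],"spin": 1},
    {"xyz": [0,0,0.0016],"spin": 1},
    {"xyz": [0,0,0.0016],"spin": 1},
    {"xyz": [0,0,0.0016],"spin": 1},
    {"xyz": [0,0,0.0016],"spin": 1},
    {"xyz": [0,0,0.0016],"spin": 1},
    {"xyz": [0,0,0.0016],"spin": 1},
    {"xyz": [0,0,0.0016],"spin": 1},
    {"xyz": [0,0,0.0016],"spin": 1},
  ],
)

```text
time: 73.4
tool_pos: [558.6, -49.3, 90.4]
tcp_rot: [-3.141, -0.001, -0.11]
contact_force: [1.3, 0.3, -0.7]
grip_width: 37.3
finger_force: 30.0
```

Emit:
jog_arm(
  targets=[
    {"xyz": [0,0,0.0016],"spin": 1},
    {"xyz": [0,0,0.0016],"spin": 1},
    {"xyz": [0,0,0.0016],"spin": 1},
    {"xyz": [0,0,0.0016],"spin": 1},
    {"xyz": [0,0,0.0016],"spin": 1},
    {"xyz": [0,0,0.0016],"spin": 1},
    {"xyz": [0,0,0.0016],"spin": 1},
    {"xyz": [0,0,0.0016],"spin": 1},
    {"xyz": [0,0,0.0016],"spin": 1},
    {"xyz": [0,0,0.0016],"spin": 1},
  ],
)

```text
time: 74.65
tool_pos: [558.5, -49.4, 89.1]
tcp_rot: [-3.141, -0.0, -1.11]
contact_force: [0.5, -0.7, -0.2]
grip_width: 37.4
finger_force: 30.0
```

Emit:
jog_arm(
  targets=[
    {"xyz": [0,0,0.0016],"spin": 1},
    {"xyz": [0,0,0.0016],"spin": 1},
    {"xyz": [0,0,0.0016],"spin": 1},
    {"xyz": [0,0,0.0016],"spin": 1},
    {"xyz": [0,0,0],"spin": 0},
    {"xyz": [0,0,0],"spin": 0},
    {"xyz": [0,0,0],"spin": 0},
    {"xyz": [0,0,0],"spin": 0},
    {"xyz": [0,0,0],"spin": 0},
    {"xyz": [0,0,0],"spin": 0},
  ],
)

```text
time: 75.9
tool_pos: [558.4, -49.4, 88.6]
tcp_rot: [-3.141, 0.0, -1.507]
contact_force: [2.5, -1.8, 0.2]
grip_width: 37.2
finger_force: 30.0
```

```bash
python3 - <<'E'
from h2 import *
go(558.5,-49.4,88.3); print(bot.get_obs()['moment'])
im=np.array(bot.capture('scene'))
cv2.imwrite('pics/g10.png',cv2.resize(im[130:250,180:330],None,fx=5,fy=5,interpolation=2))
E
```

```text
t 75.9 pos [558.4 -49.4  88.6] rpy [-3.141  0.    -1.507] q6 2.85 F [ 2.5 -1.8  0.2] w 37.2 ff 30.0
units x,y,z [np.float64(0.0), np.float64(-0.001), np.float64(0.004)] spin -0.0
[-0.02569385 -0.10618309  0.00355454]
```

Emit:
jog_arm(
  targets=[
    {"xyz": [0,0,0],"spin": 0},
    {"xyz": [0,0,0],"spin": 0},
    {"xyz": [0,0,0],"spin": 0},
    {"xyz": [0,0,0],"spin": 0},
    {"xyz": [0,0,0],"spin": -1},
    {"xyz": [0,0,0],"spin": -1},
    {"xyz": [0,0,0],"spin": -1},
    {"xyz": [0,0,0],"spin": -1},
    {"xyz": [0,0,0],"spin": -1},
    {"xyz": [0,0,0],"spin": -1},
  ],
  gripper=65,
)

```text
time: 77.2
tool_pos: [558.2, -49.4, 88.6]
tcp_rot: [-3.142, 0.0, -0.904]
contact_force: [0.2, 0.1, -1.0]
grip_width: 59.6
finger_force: 0.0
```

Emit:
jog_arm(
  targets=[
    {"xyz": [0,0,0],"spin": -1},
    {"xyz": [0,0,0],"spin": -1},
    {"xyz": [0,0,0],"spin": -1},
    {"xyz": [0,0,0],"spin": -1},
    {"xyz": [0,0,0],"spin": -1},
    {"xyz": [0,0,0],"spin": -1},
    {"xyz": [0,0,0],"spin": -1},
    {"xyz": [0,0,0],"spin": -1},
    {"xyz": [0,0,0],"spin": -1},
    {"xyz": [0,0,0],"spin": -1},
  ],
)

```text
time: 78.45
tool_pos: [558.2, -49.3, 88.5]
tcp_rot: [-3.141, 0.0, 0.096]
contact_force: [0.3, 0.4, -0.6]
grip_width: 59.4
finger_force: 0.0
```

Emit:
jog_arm(
  targets=[
    {"xyz": [0,0,0],"spin": -1},
    {"xyz": [0,0,0],"spin": -1},
    {"xyz": [0,0,0],"spin": -1},
    {"xyz": [0,0,0],"spin": -1},
    {"xyz": [0,0,0],"spin": -1},
    {"xyz": [0,0,0],"spin": -1},
    {"xyz": [0,0,0],"spin": -1},
    {"xyz": [0,0,0],"spin": -1},
    {"xyz": [0,0,0],"spin": -1},
    {"xyz": [0,0,0],"spin": -1},
  ],
)

```text
time: 79.7
tool_pos: [558.2, -49.3, 88.5]
tcp_rot: [-3.141, -0.0, 1.096]
contact_force: [0.6, 0.4, 0.1]
grip_width: 59.7
finger_force: 0.0
```

Emit:
jog_arm(
  targets=[
    {"xyz": [0,0,0],"spin": -1},
    {"xyz": [0,0,0],"spin": -1},
    {"xyz": [0,0,0],"spin": -1},
    {"xyz": [0,0,0],"spin": -1},
    {"xyz": [0,0,0],"spin": -1},
    {"xyz": [0,0,0],"spin": -1},
    {"xyz": [0,0,0],"spin": -1},
    {"xyz": [0,0,0],"spin": -1},
    {"xyz": [0,0,0],"spin": -1},
    {"xyz": [0,0,0],"spin": -1},
  ],
)

```text
time: 80.95
tool_pos: [558.2, -49.3, 88.6]
tcp_rot: [3.142, -0.0, 2.096]
contact_force: [-0.0, -0.9, -0.0]
grip_width: 59.7
finger_force: 0.0
```

Emit:
jog_arm(
  targets=[
    {"xyz": [0,0,0],"spin": -1},
    {"xyz": [0,0,0],"spin": -1},
    {"xyz": [0,0,0],"spin": -1},
    {"xyz": [0,0,0],"spin": -1},
    {"xyz": [0,0,0],"spin": -1},
    {"xyz": [0,0,0],"spin": -1},
    {"xyz": [0,0,0],"spin": -1},
    {"xyz": [0,0,0],"spin": -1},
    {"xyz": [0,0,0],"spin": -1},
    {"xyz": [0,0,0],"spin": -1},
  ],
)

```text
time: 82.2
tool_pos: [558.2, -49.3, 88.6]
tcp_rot: [3.141, -0.0, 3.096]
contact_force: [-0.5, -0.6, 0.2]
grip_width: 59.7
finger_force: 0.0
```

Emit:
jog_arm(
  targets=[
    {"xyz": [0,0,0],"spin": -1},
    {"xyz": [0,0,0],"spin": -1},
    {"xyz": [0,0,0],"spin": -1},
    {"xyz": [0,0,0],"spin": -1},
    {"xyz": [0,0,0],"spin": -1},
    {"xyz": [0,0,0],"spin": -1},
    {"xyz": [0,0,0],"spin": 0},
    {"xyz": [0,0,0],"spin": 0},
    {"xyz": [0,0,0],"spin": 0},
    {"xyz": [0,0,0],"spin": 0},
  ],
)

```text
time: 83.45
tool_pos: [558.3, -49.4, 88.6]
tcp_rot: [3.142, 0.0, -2.591]
contact_force: [-0.3, 1.0, 0.2]
grip_width: 59.9
finger_force: 0.0
```

Emit:
jog_arm(
  targets=[
    {"xyz": [0,0,0],"spin": 0},
    {"xyz": [0,0,0],"spin": 0},
    {"xyz": [0,0,0],"spin": 0},
    {"xyz": [0,0,0],"spin": 0},
    {"xyz": [0,0,0],"spin": 0},
    {"xyz": [0,0,0],"spin": 0},
    {"xyz": [0,0,0],"spin": 0},
    {"xyz": [0,0,0.0016],"spin": 1},
    {"xyz": [0,0,0.0016],"spin": 1},
    {"xyz": [0,0,0.0016],"spin": 1},
  ],
  gripper=0,
)

```text
time: 84.7
tool_pos: [558.2, -49.3, 88.2]
tcp_rot: [3.141, 0.0, -2.894]
contact_force: [-0.0, 0.5, 1.1]
grip_width: 37.1
finger_force: 30.0
```

Emit:
jog_arm(
  targets=[
    {"xyz": [0,0,0.0016],"spin": 1},
    {"xyz": [0,0,0.0016],"spin": 1},
    {"xyz": [0,0,0.0016],"spin": 1},
    {"xyz": [0,0,0.0016],"spin": 1},
    {"xyz": [0,0,0.0016],"spin": 1},
    {"xyz": [0,0,0.0016],"spin": 1},
    {"xyz": [0,0,0.0016],"spin": 1},
    {"xyz": [0,0,0],"spin": 0},
    {"xyz": [0,0,0],"spin": 0},
    {"xyz": [0,0,0],"spin": 0},
  ],
)

```text
time: 85.95
tool_pos: [558.3, -49.1, 87.3]
tcp_rot: [3.141, -0.0, 2.694]
contact_force: [-0.4, 2.1, 1.4]
grip_width: 37.7
finger_force: 30.0
```

```bash
python3 - <<'E'
from h2 import *
go(558.5,-49.4,87.3); print(bot.get_obs()['moment'])
E
```

```text
t 86.0 pos [558.3 -49.1  87.3] rpy [ 3.141 -0.     2.694] q6 -1.35 F [-0.4  2.1  1.4] w 37.7 ff 30.0
units x,y,z [np.float64(-0.004), np.float64(-0.002), np.float64(0.0)] spin -0.0
[0.51387786 0.00799091 0.0174773 ]
```

Total so far is about 12.45 rad. I'll continue in steps of about 0.5 rad, watching the moment.

Emit:
jog_arm(
  targets=[
    {"xyz": [0,0,0.0016],"spin": 1},
    {"xyz": [0,0,0.0016],"spin": 1},
    {"xyz": [0,0,0.0016],"spin": 1},
    {"xyz": [0,0,0.0016],"spin": 1},
    {"xyz": [0,0,0.0016],"spin": 1},
    {"xyz": [0,0,0.0016],"spin": 1},
    {"xyz": [0,0,0.0016],"spin": 1},
    {"xyz": [0,0,0],"spin": 0},
    {"xyz": [0,0,0],"spin": 0},
    {"xyz": [0,0,0],"spin": 0},
  ],
)

```text
time: 87.2
tool_pos: [558.4, -49.1, 86.4]
tcp_rot: [3.141, -0.0, 1.994]
contact_force: [0.9, 4.8, 1.4]
grip_width: 37.0
finger_force: 30.0
```

```bash
python3 - <<'E'
from h2 import *
go(558.5,-49.4,87.3); print(bot.get_obs()['moment'])
E
```

```text
t 87.2 pos [558.4 -49.1  86.4] rpy [ 3.141 -0.     1.994] q6 -0.65 F [0.9 4.8 1.4] w 37.0 ff 30.0
units x,y,z [np.float64(-0.004), np.float64(-0.0), np.float64(-0.011)] spin -0.0
[ 0.76466497 -0.11989737 -0.02107982]
```

Emit:
jog_arm(
  targets=[
    {"xyz": [0,0,0.0016],"spin": 1},
    {"xyz": [0,0,0.0016],"spin": 1},
    {"xyz": [0,0,0.0016],"spin": 1},
    {"xyz": [0,0,0.0016],"spin": 1},
    {"xyz": [0,0,0.0016],"spin": 1},
    {"xyz": [0,0,0],"spin": 0},
    {"xyz": [0,0,0],"spin": 0},
    {"xyz": [0,0,0],"spin": 0},
    {"xyz": [0,0,0],"spin": 0},
    {"xyz": [0,0,0],"spin": 0},
  ],
)

```text
time: 88.45
tool_pos: [558.5, -49.2, 85.8]
tcp_rot: [3.141, -0.0, 1.496]
contact_force: [0.8, 4.4, -0.2]
grip_width: 37.3
finger_force: 30.0
```

```bash
python3 - <<'E'
from h2 import *
go(558.5,-49.4,87.3); print(bot.get_obs()['moment'])
im=np.array(bot.capture('scene'))
cv2.imwrite('pics/g11.png',cv2.resize(im[130:250,180:330],None,fx=5,fy=5,interpolation=2))
E
```

```text
t 88.5 pos [558.5 -49.2  85.8] rpy [ 3.141 -0.     1.496] q6 -0.15 F [ 0.8  4.4 -0.2] w 37.3 ff 30.0
units x,y,z [np.float64(-0.003), np.float64(0.001), np.float64(-0.019)] spin -0.0
[ 0.75481782 -0.16515794 -0.07392027]
```

View pics/g11.png

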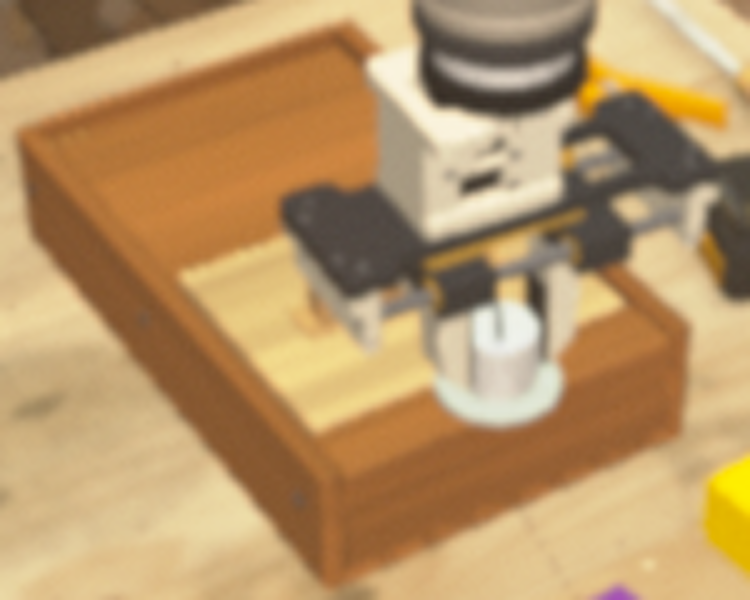

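Emit:
jog_arm(
  targets=[
    {"xyz": [0,0,0.0016],"spin": 1},
    {"xyz": [0,0,0.0016],"spin": 1},
    {"xyz": [0,0,0.0016],"spin": 1},
    {"xyz": [0,0,0.0016],"spin": 1},
    {"xyz": [0,0,0.0016],"spin": 1},
    {"xyz": [0,0,0.0016],"spin": 1},
    {"xyz": [0,0,0],"spin": 0},
    {"xyz": [0,0,0],"spin": 0},
    {"xyz": [0,0,0],"spin": 0},
    {"xyz": [0,0,0],"spin": 0},
  ],
)

```text
time: 89.75
tool_pos: [558.5, -49.2, 85.0]
tcp_rot: [3.141, -0.001, 0.896]
contact_force: [1.3, 4.9, -0.3]
grip_width: 37.5
finger_force: 30.0
```

```bash
python3 - <<'E'
from h2 import *
go(558.5,-49.4,87.3); print(bot.get_obs()['moment'])
E
```

```text
t 89.8 pos [558.5 -49.2  85. ] rpy [ 3.141e+00 -1.000e-03  8.960e-01] q6 0.45 F [ 1.3  4.9 -0.3] w 37.5 ff 30.0
units x,y,z [np.float64(-0.002), np.float64(0.002), np.float64(-0.029)] spin -0.0
[ 0.77922032 -0.10774035 -0.00248843]
```

Emit:
jog_arm(
  targets=[
    {"xyz": [0,0,0.0016],"spin": 1},
    {"xyz": [0,0,0.0016],"spin": 1},
    {"xyz": [0,0,0.0016],"spin": 1},
    {"xyz": [0,0,0.0016],"spin": 1},
    {"xyz": [0,0,0.0016],"spin": 1},
    {"xyz": [0,0,0],"spin": 0},
    {"xyz": [0,0,0],"spin": 0},
    {"xyz": [0,0,0],"spin": 0},
    {"xyz": [0,0,0],"spin": 0},
    {"xyz": [0,0,0],"spin": 0},
  ],
)

```text
time: 91.0
tool_pos: [557.7, -49.7, 84.4]
tcp_rot: [-3.141, 0.001, 0.395]
contact_force: [-5.4, 2.1, 5.4]
grip_width: 37.4
finger_force: 30.0
```

```bash
python3 - <<'E'
from h2 import *
go(558.5,-49.4,87.3); print(bot.get_obs()['moment'])
E
```

```text
t 91.0 pos [557.7 -49.7  84.4] rpy [-3.141e+00  1.000e-03  3.950e-01] q6 0.95 F [-5.4  2.1  5.4] w 37.4 ff 30.0
units x,y,z [np.float64(0.011), np.float64(0.001), np.float64(-0.036)] spin -0.0
[0.16571282 0.99019285 0.52276445]
```

Emit:
jog_arm(
  targets=[
    {"xyz": [0,0,0],"spin": 0.5},
    {"xyz": [0,0,0],"spin": 0.5},
    {"xyz": [0,0,0],"spin": 0.5},
    {"xyz": [0,0,0],"spin": 0.5},
    {"xyz": [0,0,0],"spin": 0.5},
    {"xyz": [0,0,0],"spin": 0.5},
    {"xyz": [0,0,0],"spin": 0},
    {"xyz": [0,0,0],"spin": 0},
    {"xyz": [0,0,0],"spin": 0},
    {"xyz": [0,0,0],"spin": 0},
  ],
)

```text
time: 92.25
tool_pos: [558.7, -49.3, 84.5]
tcp_rot: [3.142, -0.001, 0.093]
contact_force: [1.0, 4.1, 4.5]
grip_width: 37.2
finger_force: 30.0
```

```bash
python3 - <<'E'
from h2 import *
go(558.5,-49.4,87.3); print(bot.get_obs()['moment'])
im=np.array(bot.capture('scene'))
cv2.imwrite('pics/g12.png',cv2.resize(im[130:250,180:330],None,fx=5,fy=5,interpolation=2))
E
```

```text
t 92.2 pos [558.7 -49.3  84.5] rpy [ 3.142e+00 -1.000e-03  9.300e-02] q6 1.25 F [1.  4.1 4.5] w 37.2 ff 30.0
units x,y,z [np.float64(-0.003), np.float64(0.001), np.float64(-0.034)] spin -0.0
[0.65199374 0.05712361 0.67421203]
```

Emit:
jog_arm(
  targets=[
    {"xyz": [0,0,0],"spin": 0},
    {"xyz": [0,0,0],"spin": 0},
    {"xyz": [0,0,0],"spin": 0},
    {"xyz": [0,0,0],"spin": 0},
    {"xyz": [0,0,-0.1],"spin": 0},
    {"xyz": [0,0,-0.3],"spin": 0},
    {"xyz": [0,0,-0.4],"spin": 0},
    {"xyz": [0,0,-0.4],"spin": 0},
    {"xyz": [0,0,-0.4],"spin": 0},
    {"xyz": [0,0,-0.2],"spin": 0},
  ],
  gripper=80,
)

```text
time: 93.55
tool_pos: [558.9, -49.5, 231.0]
tcp_rot: [3.141, -0.003, 0.093]
contact_force: [0.8, 0.2, 0.8]
grip_width: 73.6
finger_force: 0.0
```

Emit:
jog_arm(
  targets=[
    {"xyz": [-0.15,-0.3,0],"spin": 0},
    {"xyz": [-0.15,-0.3,0],"spin": 0},
    {"xyz": [-0.15,-0.3,0],"spin": 0},
    {"xyz": [-0.15,-0.3,0],"spin": 0},
    {"xyz": [-0.15,-0.3,0],"spin": 0},
    {"xyz": [-0.15,-0.3,0],"spin": 0},
    {"xyz": [-0.15,-0.3,0],"spin": 0},
    {"xyz": [0,0,0],"spin": 0},
    {"xyz": [0,0,0],"spin": 0},
    {"xyz": [0,0,0],"spin": 0},
  ],
)

```text
time: 94.8
tool_pos: [459.6, 109.4, 228.4]
tcp_rot: [3.141, -0.0, 0.092]
contact_force: [0.1, -0.1, -0.0]
grip_width: 73.4
finger_force: 0.0
```

```bash
python3 - <<'E'
from h2 import *
go(558.5,-49.4,87.3)
im=np.array(bot.capture('scene'))
cv2.imwrite('pics/g13.png',cv2.resize(im[130:250,180:330],None,fx=5,fy=5,interpolation=2))
for z in (72.5,76.5,109.5): print(z,(proj('scene',(558.5,-49.4,z))-[180,130])*5)
E
```

```text
t 94.8 pos [459.6 109.4 228.4] rpy [ 3.141 -0.     0.092] q6 1.55 F [ 0.1 -0.1 -0. ] w 73.4 ff 0.0
units x,y,z [np.float64(1.05), np.float64(2.09), np.float64(1.764)] spin -0.0
72.5 [491.64311703 384.23774298]
76.5 [491.7447272  377.90846207]
109.5 [492.60072912 324.58824088]
```

View pics/g13.png

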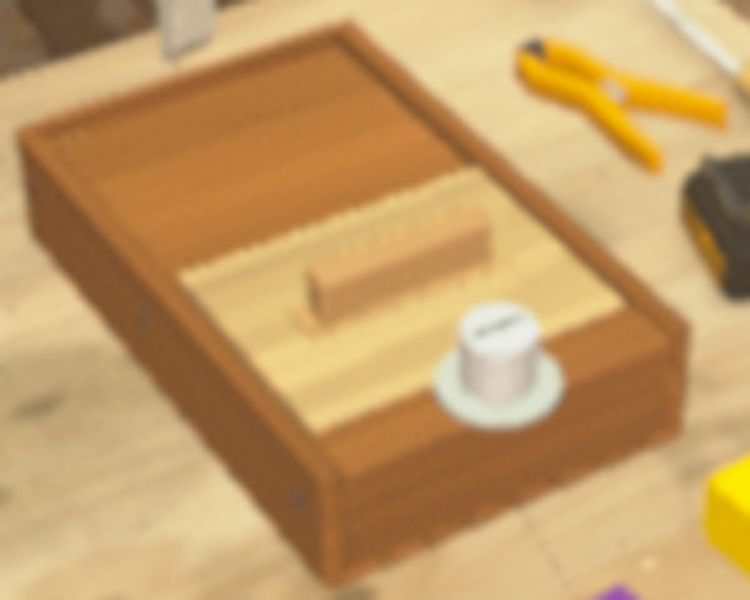

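The washer is down on the hatch: the knob top is at about (500,323), against 324.6 expected when home. The hatch is flush and the arm is clear, so I'm handing in.

```bash
python3 -c "
from plant import bot
print(bot.close_job())"
```

```text
the job is handed in; nothing more can be done
None
```

The job is handed in: both silver offcuts (no third was present) are on the chest floor, the hatch is flush in its seat, and the thumbscrew is screwed down against its stop. It took about 95 s, and I haven't seen the verdict.

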